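Fit the snap ring that keeps the mixing disc on a soap mixer shaft

TASK

Take the spreader pliers from their wooden holder and, using the pliers only, spread the purple snap ring by its two eyes, lift it off its white cradle and bring it down over the upright mixer shaft until it rests gently on the teal hub; then let it close into the groove just above the hub. Do not overstretch the ring, do not press hard on the shaft, and leave the bottle and soap bars alone. Put the pliers back upright in their holder.

Things in the scene. Friction and masses are not known exactly. Their poses are not given: they have to be found in the camera images.
- pliers: Spreader pliers upright, pins down, in the wooden holder; 108 mm high, 0.18 kg. Origin: midway between the ends of the two pins when unsqueezed; z up, y the line on which pins spread and grips close; same turned half round. Two blades 10 x 7 mm, 10 to 48 mm above the origin, 22 mm over both in y. Crossbars above them (x +-10 mm, undersides at 48 mm) rest on the holder's rim.
- pliers_pins (a point): Middle between the two shoulders, 10 mm above the pliers' origin. Each blade ends below in a round-nosed pin 4.4 mm thick, 10 mm long, on x = 0; unsqueezed the pin axes lie at y = +-7.5 mm; squeezed 5 mm, they match the eyes of the unspread ring. The flat shoulder round each pin can push a ring down. As the ring closes on a shaft its eyes also move 3.5 mm away from the shaft; pliers must follow.
- pliers_grip (a point): Middle between the two flat teal grips, 85 mm above the pliers' origin. Grips: each 20 mm wide (x), 8 thick (y), from 37 mm below to 23 mm above this point, 68 mm over their outer faces, free above. The pliers' body and this point belong to the +y grip and -y pin and move with that half.
- jaw (a joint): Squeeze s of the pliers, 0 to 0.044 m. Each grip is one piece with the pin of the other side: squeezing by s leaves 68 mm - s over the grips and sets the pin axes 15 mm + s apart. A spring resists with 5 N at first, 8.5 N at the end; about 10 N in all when spreading the ring.
- holder: Wooden pliers holder, fixed: foot 80 x 100 x 8 mm with an upright pocket, 8 mm walls, rim at 62 mm; opening 16 mm (x) by 38 mm (y). Origin: centre of the underside. Stowed, the blades hang in the pocket and the crossbars lie on the rim, pliers' origin 14 mm above the holder's. Pliers squeezed up to 13 mm still go in.
- ring: Purple plastic snap ring, 5 mm thick, 60 mm long, 36 g, lying flat on the cradle. Origin: middle of the ring, at its underside; z up; x from the closed back to the gap between the eyes. Each eye has a 7.5 mm square through hole; unspread, hole centres at x = 26, y = +-10 mm. The arms turn equally about x = -26 mm, y = 0; sprung closed.
- ring_spread (a joint): Angle each arm is spread, 0 (free) to 0.40 rad. At 0.23 the hole centres are at x = 22, y = +-21.6 mm, and pins pressing outward in them 46.3 mm apart (jaw 31 mm). From 0.21 on it passes over the shaft's end; about 0.05 in the groove; 0.16 if clamped on the full shaft diameter; overstretched beyond 0.32. Eye force 1 N closed, 2.6 N at 0.23.
- cradle: White ring cradle, fixed: foot of 68 mm diameter, pillar of 40 mm diameter with its ledge 30 mm above the origin (centre of the underside), on which the ring lies; a 25 mm post in its middle rises 8 mm above the ledge. The eyes overhang the ledge.
- shaft_axis (a point): Point on the mixer shaft's vertical axis, 52 mm above the counter, on top of the fixed grey clamp block (110 x 110 mm, 40 high, collar to 52). From here the shaft stands up by a length that differs each time and is not reported: the teal hub's flat top lies 24 to 69 mm above this point.
- shaft_foot (a point): Point on the shaft's axis at the counter. Upward from the teal hub's flat top (48 mm diameter): groove 32 mm diameter, 8 mm high; then the shaft's end, 36 mm diameter, 10 mm high, its last 3 mm chamfered to 33.6. A teal disc of 98 mm diameter lies 12 mm below the hub's top. The ring belongs in the groove, lying on the hub.
- bottle: Teal squeeze bottle, 56 mm diameter, 160 mm high, bystander. Origin: centre of its underside.
- soap_mint: Mint soap bar 85 x 55 x 26 mm, bystander. Origin: centre of its underside.
- soap_lilac: Lilac soap bar 85 x 55 x 26 mm, bystander. Origin: centre of its underside.
Things that resemble listed ones, but are neither listed nor needed, are in the scene too. What is meant by the ring is not pink, and is the larger of those in its own colour.

How it is judged (in metres and radians):
On the way, in this order (a step that is already met when the one before it is completed fails the run):
1. the ring, spread on the pins of the pliers, is lifted clear of the cradle (z of ring in the frame of cradle above 0.055 m and value of joint ring_spread above 0.1 rad and value of joint jaw above 0.008 m), for 0.2 s.
2. the ring has closed into the groove of the shaft and the pliers are off it (horizontal distance between ring and shaft_axis below 0.005 m and value of joint ring_spread between 0.02 and 0.085 rad and angle between ring's own z axis and vertical below 0.1 rad and contact force between pliers and ring below 0.05 N), for 0.2 s.
At the end, for the whole second after the job is handed in: The ring sits in the groove: level within 0.1 rad, within 5 mm of the shaft's axis, its arms closed to between 0.02 and 0.085 rad. The pliers stand upright (within 0.12 rad) and fully down (origin not over 19 mm above the holder's, within 12 mm sideways) in their holder; both at rest (horizontal distance between ring and shaft_axis below 0.005 m and value of joint ring_spread between 0.02 and 0.085 rad and angle between ring's own z axis and vertical below 0.1 rad and horizontal distance between pliers and holder below 0.012 m and z of pliers in the frame of holder below 0.019 m and angle between pliers's own z axis and vertical below 0.12 rad and linear speed of each of pliers, ring below 0.02 m/s); the robot touches nothing.
It fails at once if the ring is overstretched (arms spread beyond 0.32 rad) (value of joint ring_spread above 0.32 rad).
It fails at once if the ring is pressed down on the hub with more than 16 N, or bears on shaft and hub together with more than 28 N (its own grip of some 10 N included) (contact force between ring and shaft_c1 above 16 N or contact force between ring and clamp above 28 N).
It fails at once if the pliers press on the shaft, hub or clamp with more than 10 N (contact force between pliers and clamp above 10 N).
It fails at once if the fingers handle the ring directly instead of the pliers (contact force between the fingers and ring above 0.5 N).
It fails at once if the bottle or a soap bar is pushed more than 20 mm (distance of any of bottle, soap_mint, soap_lilac from where it was at the start of the episode above 0.02 m).
It also fails if it takes over 72 s, if anything falls off the work surface, if the arm or the gripper's body presses on something with over 40 N, if the wrist force passes 120 N, or if a joint passes its speed limit or range.

ROBOT

A 6-joint arm with a two-finger parallel gripper is mounted at the origin on the work surface. World frame = base frame: x ahead of the robot, y to its left, z up, the work surface at z = 0. Lengths are in mm, angles in rad, forces in N, time in s.
With the tool pointing down it reaches from about 275 to 750 mm from the base axis. Payload 10.2 kg.
Tool frame: the origin (TCP) lies midway between the tips of the shut fingers; the grasp point (between the pads) lies 19 mm behind it; z points along the fingers, y is the direction in which the jaws open and shut (so a half turn about z gives the same grasp; the last joint's range is limited). The gripper opens to 85 mm and grips with 20 to 120 N. Pads are 22 mm wide; open, the fingers measure 114 mm over their backs; the gripper's body (76 mm by 85 mm) begins 54 mm behind the grasp point. The pads swing forward as they close: fully open they stand 13 mm farther back than shut.
Start: joints at [-1.492, 0.313, 1.498, -0, 1.331, -0.223], TCP at [156.038, -501.282, 231.294] pointing down, gripper open.
Joint ranges: [-2.94, 2.94], [-0.97, 2.17], [0.19, 2.56], [-1.23, 4.37], [0.02, 3.11], [-2.88, 2.88]. Speed limits (rad/s): [2.39, 2.39, 3.01, 3.14, 3.14, 3.14].

INTERFACE

Orientations are given as a unit quaternion [w, x, y, z].
In Python, from rig import sense, optics, ctrl gives the robot as it stands.
- The arm moves only by the tool play_rows, never from a script. Its argument "plan" is a list of rows, each a list of 7 numbers: the shift along the world's x, y, z in mm, then the turn, a rotation vector about the world's x, y, z in rad, then the opening, from -1 (shut) to 1 (fully open), so that 0 is half open. A call has 1 to 5 rows; each row shifts and turns the pose as measured when the row begins; what a row does not reach is not made up. A row lasts 1/12 s, in which the tool goes at most 41.7 mm and 7.16 degrees, less where a joint would pass 70% of its speed; a pose out of reach is approached as far as the arm can. A call is refused whole if a number of a shift passes 41.7 or a number of a turn 0.125, either way. A call with a gripper value outside its range is refused whole. The fingers move at their own pace and stop on an object; "grip_force" is the grip in N (left out, the last holds). Time passes only in rows, so rows that do not move let the fingers close. It gives the time, the measured TCP pose, the force and the opening at its end, in the units of the state.
- sense(): the state, without advancing time (a new reading comes with each control period).
- optics.capture(name): name is "scene" or "top"; returns a dict with "img" (480x640x3 uint8, blue, green, red), "fx", "fy", "cx", "cy" (pixels), "world_to_cam" (4x4, takes a point from world to camera coordinates). Camera axes: x right, y up, looking along -z (the intrinsics and any distortion apply to the point x, -y, -z); pixel columns grow to the right and rows downward; lengths in mm; the calibration is good to about 2 mm. A picture is of the moment at which its call begins. There is no depth.
- ctrl.finish_job(): hands the job in, once; it reports no verdict.
The state is a dict: "time_s": time; "joints": joint angles; "dq": joint speeds; "tau": joint torques, N m; "eef_pos": TCP position; "ee_rot": TCP orientation; "force": force on the tool from outside, world axes, zero at the start; "wrist_torque": the same for the moment, N m; "grip_width": opening from 0.0 (shut) to 1.0 (fully open).
Only numpy, scipy, OpenCV 4.12 (cv2) and the standard library are available. Lean on these libraries where they do the work, as an engineer would, in place of code of your own. Each camera call takes 0.05 s, during which the arm holds its last target. There are 200 camera calls.

## Working session

There is one attempt and no reset: what is moved stays moved. The work goes in short steps, Python scripts to look and compute and a tool call to move; the robot and the scene stay as the last step left them, time stands still between calls to the robot, and variables do not carry over. Pictures are saved under pics/ and viewed, about 8 in all and at most 12, crops included, and the job is handed in when it is done.

Besides the shell and the picture viewer there is one more tool, called as a command line: name --pt "numbers of a row" for each row, then --argument value for the rest. play_rows: Moves the arm, as the interface text tells. Its arguments: {"type":"object","properties":{"plan":{"type":"array"},"grip_force":{"type":"number"}},"required":["plan"]}

```bash
ls; mkdir -p pics
python3 - <<'E'
from rig import sense, optics, ctrl
import cv2, numpy as np
print(sense())
for n in ("scene","top"):
    c=optics.capture(n); cv2.imwrite(f"pics/{n}0.png",c["img"])
    print(n,{k:(np.round(v,4).tolist() if k!="img" else 0) for k,v in c.items()})
E
```

```text
pics
{'time_s': 0.0, 'joints': array([-1.49238650e+00,  3.13433913e-01,  1.49845051e+00,  4.87403167e-05,
        1.33098734e+00, -2.23399494e-01]), 'dq': array([ 8.34903917e-04, -1.13152767e-03,  8.60520536e-04, -9.93999571e-05,
        1.37832177e-03, -1.24207754e-04]), 'tau': array([-1.96934539e-03, -4.12266934e+01, -2.59743458e+01, -2.87947541e-04,
        4.11615532e-03, -1.56655489e-08]), 'eef_pos': array([ 156.03517562, -501.00755816,  230.73825276]), 'ee_rot': array([-6.36156725e-04,  9.88636153e-01,  1.50326804e-01,  6.99304303e-05]), 'force': array([-0.32063658, -0.61650675,  0.9998728 ]), 'wrist_torque': array([ 0.00474463,  0.01325418, -0.00136647]), 'grip_width': 1.001041797599647}
scene {'img': 0, 'fx': 486.7034, 'fy': 486.7034, 'cx': 320.6612, 'cy': 237.8605, 'world_to_cam': [[0.1186, 0.9929, 0.0083, -48.9751], [-0.5826, 0.0628, 0.8103, 269.878], [0.804, -0.1009, 0.5859, -1311.6063], [0.0, 0.0, 0.0, 1.0]]}
top {'img': 0, 'fx': 449.2613, 'fy': 449.2613, 'cx': 321.3353, 'cy': 247.4874, 'world_to_cam': [[0.1479, -0.989, -0.0024, -99.9729], [0.9647, 0.1438, 0.2207, -569.586], [-0.2179, -0.0349, 0.9753, -680.3253], [0.0, 0.0, 0.0, 1.0]]}
```

View pics/scene0.png

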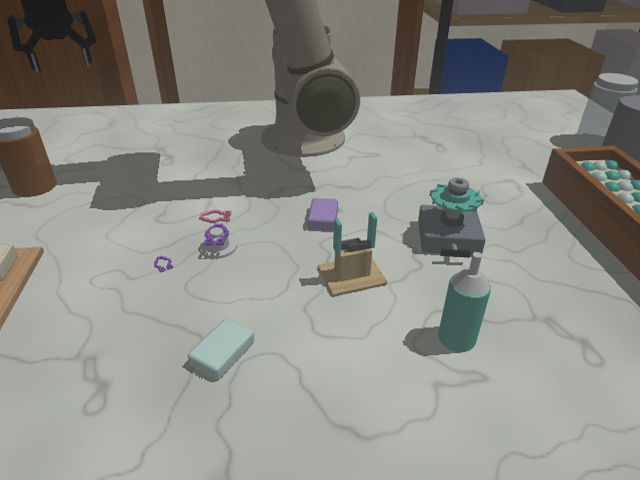

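View pics/top0.png

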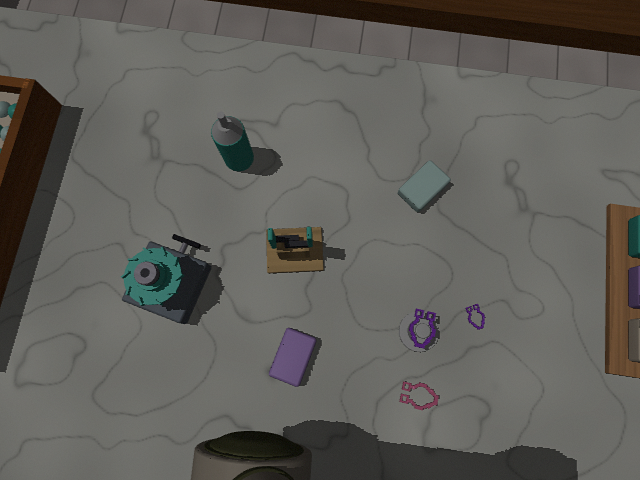

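Candidates for "the ring": purple ring on the cradle (top 422,328), smaller purple ring on the counter (475,317), pink ring (420,396). I choose the larger purple one on the cradle. Next come measurements and a close crop.

```bash
cat > h.py <<'E'
import numpy as np, cv2
from rig import sense, optics, ctrl
class Cam:
    def __init__(s,n):
        c=optics.capture(n); s.img=c["img"]; s.K=np.array([[c["fx"],0,c["cx"]],[0,c["fy"],c["cy"]],[0,0,1]])
        s.M=c["world_to_cam"]; s.R=s.M[:3,:3]; s.C=-s.R.T@s.M[:3,3]
        s.hsv=cv2.cvtColor(s.img,cv2.COLOR_BGR2HSV)
    def proj(s,p):
        q=s.R@np.asarray(p,float)+s.M[:3,3]; q=s.K@(q*[1,-1,-1]); return q[:2]/q[2]
    def ray(s,uv):
        d=np.linalg.inv(s.K)@[uv[0],uv[1],1]; return s.R.T@(d*[1,-1,-1])
    def plane(s,uv,z):
        d=s.ray(uv); return s.C+d*(z-s.C[2])/d[2]
    def mask(s,lo,hi,box=None):
        m=cv2.inRange(s.hsv,np.array(lo),np.array(hi))
        if box:
            k=np.zeros_like(m); x0,y0,x1,y1=box; k[y0:y1,x0:x1]=1; m=m*k
        return m
    def crop(s,box,k,name):
        x0,y0,x1,y1=box; cv2.imwrite(name,cv2.resize(s.img[y0:y1,x0:x1],None,fx=k,fy=k,interpolation=cv2.INTER_NEAREST))
def tri(a,ua,b,ub):
    d1,d2=a.ray(ua),b.ray(ub); A=np.c_[d1,-d2]; t=np.linalg.lstsq(A,b.C-a.C,rcond=None)[0]
    p,q=a.C+d1*t[0],b.C+d2*t[1]; return (p+q)/2,np.linalg.norm(p-q)
def comps(m,amin=8):
    n,l,st,ce=cv2.connectedComponentsWithStats(m); return [(st[i].tolist(),ce[i].round(1).tolist()) for i in range(1,n) if st[i][4]>=amin]
E
python3 - <<'E'
from h import *
t=Cam("top"); s=Cam("scene")
a=np.vstack([np.hstack([cv2.resize(t.img[295:365,385:500],None,fx=3.4,fy=3.4,interpolation=0)[:238,:390],cv2.resize(t.img[220:280,255:335],None,fx=3.96,fy=3.96,interpolation=0)[:238,:316]]),
 np.hstack([cv2.resize(s.img[195:275,150:250],None,fx=3,fy=3,interpolation=0),cv2.resize(s.img[172:272,410:500],None,fx=3,fy=3,interpolation=0)[:240,:270],np.zeros((240,136,3),np.uint8)])])
cv2.imwrite("pics/crop1.png",a)
for n,c,b in(("top",t,(395,300,500,360)),("scene",s,(150,215,245,275))):
    print(n,"purple",comps(c.mask((125,90,60),(150,255,255),b)))
for n,c,b in(("top",t,(255,220,335,280)),("scene",s,(325,200,385,260))):
    print(n,"teal",comps(c.mask((75,90,30),(100,255,255),b)))
m=t.mask((8,60,60),(25,255,255),(255,215,335,285)); cs=max(cv2.findContours(m,0,1)[0],key=cv2.contourArea)
r=cv2.minAreaRect(cs); print("foot",r); print([t.plane(p,8).round(1).tolist() for p in cv2.boxPoints(r)])
E
```

```text
top purple [([465, 304, 20, 25, 158], [475.5, 316.0]), ([409, 309, 27, 39, 372], [422.6, 327.7])]
scene purple [([205, 224, 24, 21, 193], [216.1, 234.7]), ([154, 256, 19, 16, 102], [162.8, 263.5])]
top teal [([307, 227, 6, 20, 92], [309.0, 236.7]), ([268, 228, 8, 20, 117], [271.5, 237.7])]
scene teal [([370, 213, 7, 9, 27], [373.3, 215.9]), ([335, 218, 6, 8, 29], [337.6, 221.5])]
foot ((294.289794921875, 250.1146697998047), (42.22307586669922, 56.107078552246094), 87.95458984375)
[[607.6, 91.3, 8.0], [626.1, -7.9, 8.0], [550.4, -21.9, 8.0], [532.3, 75.2, 8.0]]
```

View pics/crop1.png

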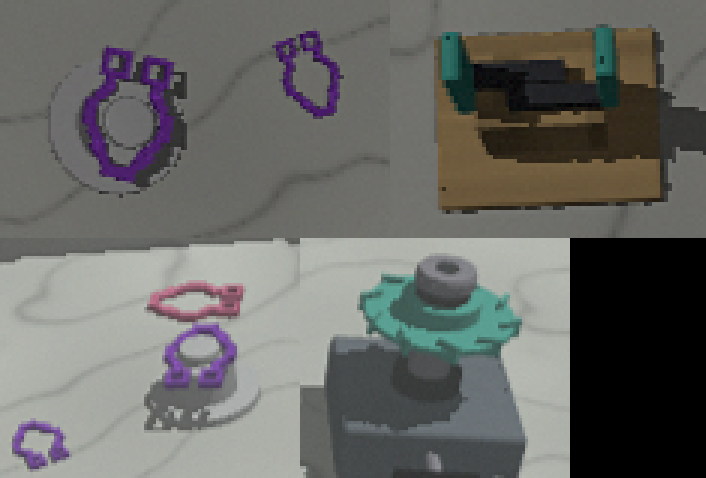

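The crop confirms it: the larger purple ring sits on the cradle, with its eyes at top-view pixels of about (420,313) and (431,316) and its back at about (421,347). The pliers' grips are at (271,230) and (309,229), and the shaft end is at about (147,272). Now I'll compute positions.

Run:
```python
from h import *
t=Cam("top"); s=Cam("scene")
# ring: holes
for n,c,b in(("top",t,(395,300,450,360)),("scene",s,(195,215,245,250))):
    x0,y0,x1,y1=b
    big=cv2.resize(c.img[y0:y1,x0:x1],None,fx=8,fy=8,interpolation=cv2.INTER_CUBIC)
    m=cv2.inRange(cv2.cvtColor(big,cv2.COLOR_BGR2HSV),(125,90,50),(150,255,255))
    cs,hi=cv2.findContours(m,cv2.RETR_CCOMP,cv2.CHAIN_APPROX_NONE)
    for q,h in zip(cs,hi[0]):
        if cv2.contourArea(q)<60: continue
        M=cv2.moments(q); uv=np.array([M["m10"]/M["m00"],M["m01"]/M["m00"]]); uv=(uv+.5)/8-.5+[x0,y0]
        print(n,"hole" if h[3]>=0 else "outer",cv2.contourArea(q)/64,uv.round(2),"z32.5",c.plane(uv,32.5).round(1))
    # white cradle
m=t.mask((0,0,90),(180,60,255),(395,300,450,360))
# pliers
a=np.deg2rad(10.5); Y=np.array([-np.sin(a),np.cos(a),0]); X=np.array([np.cos(a),np.sin(a),0]); P=np.array([579.1,34.2,14])
for sg in(-1,1):
    for z in (48,108):
        print("pred grip",sg,z,[c.proj(P+sg*30*Y+[0,0,z]).round(1).tolist() for c in(t,s)])
for p,q in(((270.7,229.6),(337,220.5)),((309,228.5),(373,214.5))): pass
# shaft: grey end in both views
for n,c,b in(("top",t,(125,250,170,295)),("scene",s,(435,172,485,215))):
    x0,y0,x1,y1=b; big=c.hsv[y0:y1,x0:x1]
    m=cv2.inRange(big,(0,0,40),(180,70,255)); print(n,[(st,[ce[0]+x0,ce[1]+y0]) for st,ce in comps(m,30)])
    m=c.mask((75,80,30),(100,255,255),(x0-20,y0-20,x1+20,y1+20)); print("teal",comps(m,30))
c=t.img[250:296,124:172]; d=s.img[174:220,432:486]
cv2.imwrite("pics/shaft.png",np.hstack([cv2.resize(c,None,fx=7,fy=7,interpolation=0),cv2.resize(d,None,fx=7,fy=7,interpolation=0)]))
```

```text
top outer 400.703125 [422.72 326.77] z32.5 [ 476.4 -200.    32.5]
top hole 16.6328125 [430.42 315.62] z32.5 [ 496.6 -210.9   32.5]
top hole 16.3671875 [418.67 312.85] z32.5 [ 498.3 -191.1   32.5]
scene outer 191.078125 [215.99 235.39] z32.5 [ 479.1 -200.3   32.5]
scene hole 4.609375 [219.84 240.64] z32.5 [ 496.2 -192.6   32.5]
scene hole 3.84375 [208.79 240.45] z32.5 [ 493.5 -212.3   32.5]
pred grip -1 48 [[310.3, 242.3], [336.1, 250.0]]
pred grip -1 108 [[309.3, 233.2], [337.1, 219.9]]
pred grip 1 48 [[274.3, 243.5], [369.8, 243.8]]
pred grip 1 108 [[270.2, 234.5], [372.3, 214.0]]
top [([0, 0, 19, 19, 127], [130.0, 254.9]), ([9, 12, 24, 23, 389], [144.8, 272.6])]
teal [([121, 247, 64, 59, 2169], [153.7, 276.8])]
scene [([0, 0, 50, 43, 1287], [460.9, 188.7])]
teal [([431, 185, 52, 29, 707], [457.7, 199.5])]
```

View pics/shaft.png

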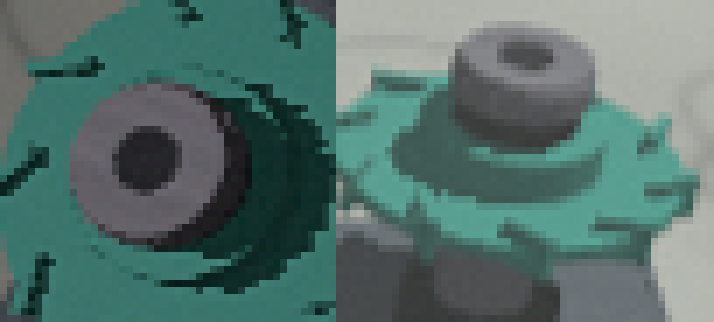

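Run:
```python
from h import *
t=Cam("top"); s=Cam("scene")
print("shaft top",tri(t,(144.4,271.9),s,(458.6,180.6)))
print("back z35",t.plane((421,347),35))
```

```text
shaft top (array([487.98734332, 238.78178627, 125.77143872]), np.float64(1.1164291972010927))
back z35 [ 443.27034694 -199.91818641   35.        ]
```

play_rows --pt "25 31.5 0 0 0 -0.03 1" --pt "25 31.5 0 0 0 -0.03 1" --pt "25 31.5 0 0 0 -0.03 1" --pt "25 31.5 0 0 0 -0.03 1" --pt "25 31.5 0 0 0 0 1" --grip_force 40

```text
time_s: 0.82
eef_pos: [280.1, -342.0, 229.8]
ee_rot: [0.0, 0.997, 0.082, -0.0]
force: [0.6, -0.9, 0.0]
grip_width: 1.002
```

play_rows --pt "25 31.5 0 0 0 0 1" --pt "25 31.5 0 0 0 0 1" --pt "25 31.5 0 0 0 0 1" --pt "25 31.5 0 0 0 0 1" --pt "25 31.5 0 0 0 0 1"

```text
time_s: 1.23
eef_pos: [407.9, -177.1, 230.9]
ee_rot: [0.001, 0.997, 0.081, 0.0]
force: [0.4, -1.8, 0.2]
grip_width: 0.997
```

play_rows --pt "25 31.5 0 0 0 0 1" --pt "25 31.5 0 0 0 0 1" --pt "25 31.5 0 0 0 0 1" --pt "25 31.5 0 0 0 0 1" --pt "0 0 0 0 0 0 1"

```text
time_s: 1.65
eef_pos: [512.3, -40.2, 231.5]
ee_rot: [0.001, 0.996, 0.084, 0.002]
force: [0.3, 0.5, -0.3]
grip_width: 1.002
```

play_rows --pt "22 25 0 0 0 0.015 1" --pt "22 25 0 0 0 0 1" --pt "23 25 0 0 0 0 1" --pt "0 0 -40 0 0 0 1" --pt "0 0 -40 0 0 0 1"

```text
time_s: 2.07
eef_pos: [587.0, 40.3, 157.6]
ee_rot: [0.004, 0.996, 0.094, 0.011]
force: [0.5, -0.6, -1.0]
grip_width: 1.002
```

play_rows --pt "0 0 0 0 0 0 1" --pt "0 0 0 0 0 0 1"

```text
time_s: 2.23
eef_pos: [584.4, 40.9, 151.6]
ee_rot: [0.002, 0.996, 0.094, 0.005]
force: [1.0, -0.1, 1.6]
grip_width: 0.999
```

Run:
```python
from h import *
t=Cam("top"); s=Cam("scene"); S=sense(); print(S["eef_pos"],S["ee_rot"])
c=t.img[205:285,245:345]; d=s.img[140:260,290:420]
cv2.imwrite("pics/g1.png",np.hstack([cv2.resize(c,(400,320),interpolation=0),cv2.resize(d,(347,320),interpolation=0)]))
print([c.proj(S["eef_pos"]) for c in(t,s)])
```

```text
[584.54033444  40.62733258 152.48449483] [0.00240481 0.9955434  0.09408414 0.00597776]
[array([284.56639441, 224.48883088]), array([360.5255695, 202.1940297])]
```

View pics/g1.png

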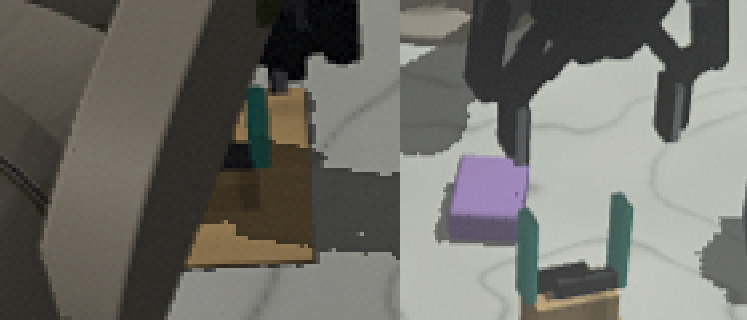

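```bash
cat > d.py <<'E'
# remaining shift and turn to a TCP target: x y z yaw_deg (direction of tool -y axis from world +y, CCW)
import sys, numpy as np
from rig import sense
from scipy.spatial.transform import Rotation as R
x,y,z,a=map(float,sys.argv[1:5]); S=sense(); q=S["ee_rot"]
C=R.from_quat(np.r_[q[1:],q[0]]); T=R.from_euler("z",a,degrees=True)*R.from_euler("x",180,degrees=True)
print(np.r_[np.array([x,y,z])-S["eef_pos"]].round(1),(T*C.inv()).as_rotvec().round(3),"t",round(S["time_s"],2),"g",S["grip_width"].round(3),"F",S["force"].round(1),"M",S["wrist_torque"].round(2),"eef",S["eef_pos"].round(1))
E
python3 d.py 579.1 34.8 75 10.5
```

```text
Traceback (most recent call last):
  File "d.py", line 7, in <module>
    print(np.r_[np.array([x,y,z])-S["eef_pos"]].round(1),(T*C.inv()).as_rotvec().round(3),"t",round(S["time_s"],2),"g",S["grip_width"].round(3),"F",S["force"].round(1),"M",S["wrist_torque"].round(2),"eef",S["eef_pos"].round(1))
                                                                                                                       ^^^^^^^^^^^^^^^^^^^^^
AttributeError: 'float' object has no attribute 'round'
```

```bash
sed -i 's/S\["grip_width"\].round(3)/round(float(S["grip_width"]),3)/' d.py
python3 d.py 579.1 34.8 75 10.5
```

```text
[ -5.4  -5.8 -77.5] [ 0.004  0.012 -0.005] t 2.33 g 0.996 F [ 1.2 -0.4 -0.3] M [0.06 0.01 0.05] eef [584.5  40.6 152.5]
```

play_rows --pt "-5 -6 0 0.004 0.012 -0.005 1" --pt "0 0 -20 0 0 0 1" --pt "0 0 -25 0 0 0 1" --pt "0 0 0 0 0 0 1"

```text
time_s: 2.67
eef_pos: [581.7, 31.2, 115.5]
ee_rot: [0.001, 0.996, 0.09, 0.006]
force: [-1.5, 0.1, -1.1]
grip_width: 1.0
```

```bash
python3 d.py 579.1 34.8 75 10.5
```

```text
[ -2.6   3.6 -40.5] [0.001 0.012 0.003] t 2.67 g 1.0 F [-1.5  0.1 -1.1] M [ 0.02 -0.01 -0.01] eef [581.7  31.2 115.5]
```

play_rows --pt "-3 4 0 0 0.012 0.003 1" --pt "0 0 -15 0 0.006 0 1" --pt "0 0 -15 0 0 0 1" --pt "0 0 -8 0 0 0 1" --pt "0 0 0 0 0 0 1"

```text
time_s: 3.08
eef_pos: [581.1, 33.6, 82.9]
ee_rot: [0.001, 0.996, 0.091, 0.001]
force: [-0.2, -0.4, -0.1]
grip_width: 0.997
```

```bash
python3 d.py 579.1 34.8 75 10.5
```

```text
[-2.   1.2 -7.9] [0.003 0.002 0.001] t 3.08 g 0.997 F [-0.2 -0.4 -0.1] M [ 0.01 -0.07  0.03] eef [581.1  33.6  82.9]
```

play_rows --pt "-2 1 -8 0.003 0.002 0 1" --pt "0 0 0 0 0 0 0.7" --pt "0 0 0 0 0 0 0.5" --pt "0 0 0 0 0 0 0.45" --pt "0 0 0 0 0 0 0.45" --grip_force 60

```text
time_s: 3.5
eef_pos: [580.5, 34.5, 77.3]
ee_rot: [0.0, 0.996, 0.091, 0.002]
force: [-0.7, -0.0, -1.4]
grip_width: 0.723
```

play_rows --pt "0 0 0 0 0 0 0.45" --pt "0 0 0 0 0 0 0.45" --pt "0 0 0 0 0 0 0.45"

```text
time_s: 3.75
eef_pos: [580.3, 34.5, 77.3]
ee_rot: [0.0, 0.996, 0.091, 0.002]
force: [0.1, -0.1, -1.4]
grip_width: 0.724
```

```bash
python3 d.py 579.1 34.8 75 10.5
```

```text
[-1.2  0.3 -2.3] [0.    0.003 0.001] t 3.75 g 0.724 F [ 0.1 -0.1 -1.4] M [ 0.03 -0.   -0.02] eef [580.3  34.5  77.3]
```

play_rows --pt "0 0 8 0 0 0 0.45" --pt "0 0 15 0 0 0 0.45" --pt "0 0 20 0 0 0 0.45" --pt "0 0 20 0 0 0 0.45" --pt "0 0 20 0 0 0 0.45"

```text
time_s: 4.17
eef_pos: [577.2, 34.9, 160.4]
ee_rot: [-0.001, 0.996, 0.091, -0.003]
force: [0.5, 0.3, -3.3]
grip_width: 0.727
```

play_rows --pt "0 0 20 0 0 0 0.45" --pt "0 0 0 0 0 0 0.45"

```text
time_s: 4.33
eef_pos: [578.5, 34.8, 186.3]
ee_rot: [-0.0, 0.996, 0.091, -0.0]
force: [0.8, -0.6, -0.8]
grip_width: 0.729
```

```bash
python3 d.py 496.8 -201.4 110 -5.7
python3 - <<'E'
from h import *
s=Cam("scene");t=Cam("top"); c=t.img[205:285,245:345]; d=s.img[140:270,290:420]
cv2.imwrite("pics/g2.png",np.hstack([cv2.resize(c,(400,320),interpolation=0),cv2.resize(d,(320,320),interpolation=0)]))
E
```

```text
[ -81.7 -236.2  -76.3] [-0.    -0.    -0.282] t 4.33 g 0.729 F [ 0.8 -0.6 -0.8] M [-0.01 -0.07  0.  ] eef [578.5  34.8 186.3]
```

View pics/g2.png

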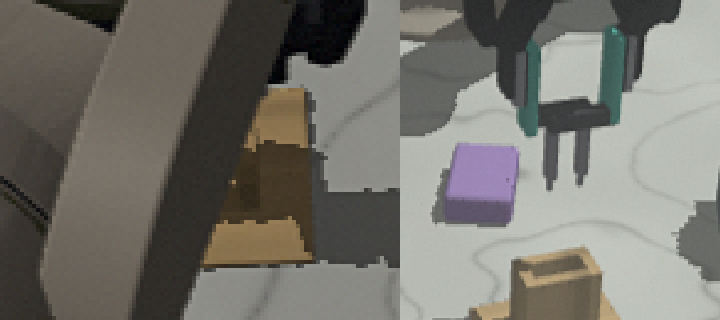

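play_rows --pt "-11 -32 -3 0 0 -0.04 0.45" --pt "-11 -32 -3 0 0 -0.04 0.45" --pt "-11 -32 -3 0 0 -0.04 0.45" --pt "-11 -32 -3 0 0 -0.04 0.45" --pt "-11 -32 -3 0 0 -0.04 0.45"

```text
time_s: 4.85
eef_pos: [517.8, -123.6, 159.6]
ee_rot: [-0.004, 1.0, -0.008, -0.007]
force: [1.2, 0.2, -1.9]
grip_width: 0.729
```

play_rows --pt "-11 -32 -3 0 0 -0.04 0.45" --pt "-11 -32 -10 0 0 -0.04 0.45" --pt "0 0 -15 0 0 0 0.45" --pt "0 0 0 0 0 0 0.45" --pt "0 0 0 0 0 0 0.45"

```text
time_s: 5.27
eef_pos: [488.6, -194.7, 123.4]
ee_rot: [-0.007, 0.998, -0.055, -0.013]
force: [-0.1, -0.9, -1.6]
grip_width: 0.725
```

```bash
python3 d.py 496.8 -201.4 115 -5.7
```

```text
[ 8.2 -6.7 -8.4] [-0.015 -0.024  0.01 ] t 5.27 g 0.725 F [-0.1 -0.9 -1.6] M [ 0.03 -0.04  0.  ] eef [ 488.6 -194.7  123.4]
```

play_rows --pt "8 -7 0 -0.015 -0.024 0.01 0.45" --pt "0 0 0 0 0 0 0.45" --pt "0 0 0 0 0 0 0.45"

```text
time_s: 5.52
eef_pos: [497.9, -200.4, 123.2]
ee_rot: [0.0, 0.999, -0.048, 0.001]
force: [0.5, 0.3, -1.3]
grip_width: 0.726
```

```bash
python3 d.py 496.8 -201.4 115 -5.7
python3 - <<'E'
from h import *
s=Cam("scene");t=Cam("top"); c=t.img[290:370,375:475]; d=s.img[140:260,160:290]
cv2.imwrite("pics/g3.png",np.hstack([cv2.resize(c,(400,320),interpolation=0),cv2.resize(d,(347,320),interpolation=0)]))
E
```

```text
[-1.1 -1.  -8.2] [ 0.001  0.001 -0.004] t 5.52 g 0.726 F [ 0.5  0.3 -1.3] M [0.   0.   0.02] eef [ 497.9 -200.4  123.2]
```

View pics/g3.png

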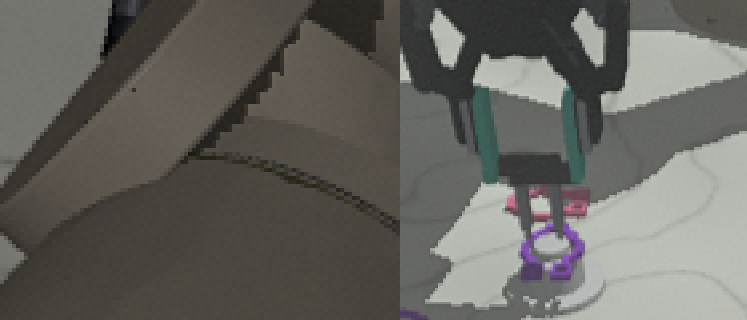

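The top view is blocked by the arm. In the scene view the pliers hover just behind the ring image, with pin tips at about (207,228) and (219,229) and eyes at about (209,240) and (221,240). I'll read the tips numerically.

Run:
```python
from h import *
s=Cam("scene"); S=sense(); e=S["eef_pos"]
a=np.deg2rad(-5.7);Y=np.array([-np.sin(a),np.cos(a),0]); h=(15+68-85*S["grip_width"])/2
for z in(0,10): 
  print("pred pins z",z,[s.proj([e[0],e[1],e[2]-63.3+z]+sg*h*Y).round(1).tolist() for sg in(-1,1)])
print("eyes pred",[s.proj(np.array([496.8,-201.4,35])+sg*10*Y).round(1).tolist() for sg in(-1,1)])
g=cv2.cvtColor(s.img,cv2.COLOR_BGR2GRAY)
print("     ",*range(200,228))
for v in range(216,248): print(v,*["%3d"%g[v,u]+("p" if 125<=s.hsv[v,u,0]<=150 and s.hsv[v,u,1]>90 else " ") for u in range(200,228)],sep="")
```

```text
pred pins z 0 [[207.3, 228.8], [219.6, 228.8]]
pred pins z 10 [[206.6, 224.1], [218.9, 224.1]]
eyes pred [[209.1, 240.0], [220.3, 240.0]]
      200 201 202 203 204 205 206 207 208 209 210 211 212 213 214 215 216 217 218 219 220 221 222 223 224 225 226 227
216147 145 137 110  83  81  82  75 106 191 196 194 193 195 199 165  96  81  83  79  97 104 103 137 129 108 105 106 
217108 114 132 116  87  83  85  77  94 190 195 194 191 195 196 169  96  79  86  80  86 130 133 145 114  91  88  87 
218 76  83  99 102  87  82  83  78  80 174 195 195 195 196 199 190 106  81  84  86  77 123 136 146 129 118 117 115 
219142  99  81  85  81  82  84  81  72 135 169 171 172 171 174 180 103  79  83  82  79  92 108 115 115 111 113 112 
220185 174 107  88  83  81  84  84  74 102 128 130 128 128 130 135  95  82  84  83  76  80  89  84  85  85  87  87 
221190 193 172 172 114  84  82  85  77  82  93  93  94  92  93 100  88  82  83  85  77 114 141 144 141 143  98 130 
222187 189 193 195 139  88  82  82  79  77  95  83  79  82  82 119 123  90  83  83  76 137 182 183 180 179 155 166 
223188 189 190 193 145  89  80  
[... 2166 characters left out ...]
 133 
242181 186 148 143 106  73  72p 72p 73p 75  74  71p 68p 98 103 105 102p102p 98p 97p 96p 95p 98p 94p112 128 134 134 
243160 143 105  98  90  72p 70p 73  73p 72p 71p 71p 68p103 107 105  87p 83p 83p 85p 86p 85p 77p 79p121 131 132 134 
244127  99 100 102  93  74  72p 74p 72p 73p 71p 72p 74 103 106 106  78  69p 74p 71p 71p 70p 68p 85 125 131 132 134 
245116 100 102 103 101  90  87  86  93  95  97  97  97 104 107 108  96  97  99  99  95 108 109 115 128 130 131 131 
246106 103 102 104 103 102 101  99 104 104 107 106 105 108 106 106 106 106 108 106 105 118 124 126 127 128 129 138 
247100 102 102 104 103 105 102 104 103 105 104 105 106 104 107 107 106 106 106 107 111 119 122 123 125 128 127 159
```

play_rows --pt "0 -1.5 -7 0 0 -0.004 0.47" --pt "0 0 -7 0 0 0 0.47" --pt "0 0 -4 0 0 0 0.47" --pt "0 0 0 0 0 0 0.47" --pt "0 0 0 0 0 0 0.47"

```text
time_s: 6.08
eef_pos: [497.9, -201.4, 103.5]
ee_rot: [0.0, 0.999, -0.049, 0.001]
force: [0.3, -0.2, -1.6]
grip_width: 0.738
```

```bash
python3 d.py 497.8 -202 101 -5.7
python3 - <<'E'
from h import *
s=Cam("scene"); S=sense(); e=S["eef_pos"]
cv2.imwrite("pics/g4.png",cv2.resize(s.img[205:255,190:245],None,fx=10,fy=10,interpolation=0))
a=np.deg2rad(-5.7);Y=np.array([-np.sin(a),np.cos(a),0]); h=(15+68-85*S["grip_width"])/2
print("pred pins",[s.proj([e[0],e[1],e[2]-63.3]+sg*h*Y).round(1).tolist() for sg in(-1,1)])
print("dv/dx",s.proj([500,-200,35])-s.proj([490,-200,35]))
E
```

```text
[-0.1 -0.6 -2.5] [ 0.001  0.001 -0.001] t 6.08 g 0.738 F [ 0.3 -0.2 -1.6] M [-0.01  0.02 -0.03] eef [ 497.9 -201.4  103.5]
pred pins [[208.5, 238.0], [220.1, 237.9]]
dv/dx [-0.3071732   3.26251806]
```

View pics/g4.png

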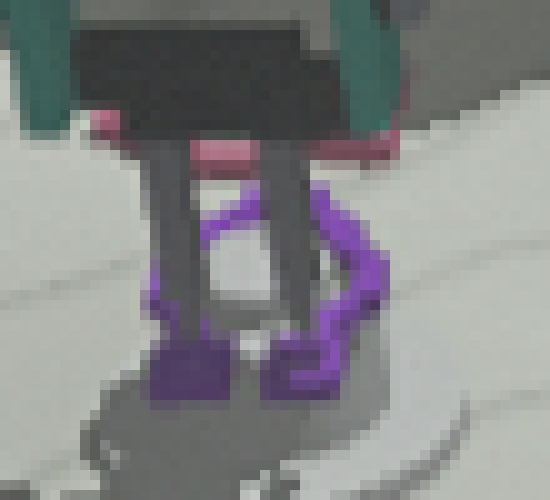

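Pins line up laterally with both eyes (tips at about 208.8 and 219.8 px, eye blocks at about 208.5 and 219.7). I'm descending into the holes.

play_rows --pt "0 0 -4 0 0 0 0.47" --pt "0 0 -4 0 0 0 0.47" --pt "0 0 -3 0 0 0 0.47" --pt "0 0 0 0 0 0 0.47"

```text
time_s: 6.47
eef_pos: [497.9, -201.5, 91.8]
ee_rot: [0.0, 0.999, -0.049, 0.001]
force: [0.3, 0.1, -1.8]
grip_width: 0.735
```

```bash
python3 d.py 497.8 -202 89 -5.7
python3 - <<'E'
from h import *
s=Cam("scene"); print(comps(s.mask((125,90,60),(150,255,255),(195,215,245,255))))
E
```

```text
[-0.1 -0.5 -2.8] [ 0.001  0.001 -0.   ] t 6.47 g 0.735 F [ 0.3  0.1 -1.8] M [-0.01  0.06 -0.05] eef [ 497.9 -201.5   91.8]
[([210, 225, 6, 5, 14], [212.4, 226.7]), ([217, 225, 12, 20, 80], [223.4, 235.1]), ([205, 240, 8, 5, 22], [208.6, 242.5])]
```

play_rows --pt "0 0 -3 0 0 0 0.47" --pt "0 0 0 0 0 0 0.47" --pt "0 0 -1 0 0 0 0.47" --pt "0 0 0 0 0 0 0.47"

```text
time_s: 6.85
eef_pos: [498.2, -201.7, 87.9]
ee_rot: [0.001, 0.999, -0.049, 0.001]
force: [0.3, -0.4, -2.2]
grip_width: 0.737
```

```bash
python3 d.py 497.8 -202 88.3 -5.7
```

```text
[-0.4 -0.3  0.4] [ 0.002  0.002 -0.   ] t 6.85 g 0.737 F [ 0.3 -0.4 -2.2] M [-0.01 -0.03  0.03] eef [ 498.2 -201.7   87.9]
```

play_rows --pt "-0.5 0 0.5 0 0 0 0.37" --pt "-0.5 0 0.7 0 0 0 0.27" --pt "0 0 0 0 0 0 0.27" --pt "0 0 0 0 0 0 0.27"

```text
time_s: 7.18
eef_pos: [497.4, -201.7, 89.7]
ee_rot: [0.001, 0.999, -0.049, 0.002]
force: [-0.1, 0.3, -2.0]
grip_width: 0.637
```

```bash
python3 d.py 497 -202 88.9 -5.7
python3 - <<'E'
from h import *
s=Cam("scene"); print(comps(s.mask((125,90,60),(150,255,255),(195,215,245,255))))
E
```

```text
[-0.4 -0.3 -0.8] [ 0.002  0.003 -0.   ] t 7.18 g 0.637 F [-0.1  0.3 -2. ] M [ 0.04 -0.04 -0.  ] eef [ 497.4 -201.7   89.7]
[([208, 226, 8, 7, 19], [210.6, 228.0]), ([219, 226, 10, 19, 59], [224.5, 236.0]), ([204, 240, 8, 5, 17], [208.5, 242.7])]
```

play_rows --pt "-0.7 0 0.6 0 0 0 0.16" --pt "-0.7 0 0.8 0 0 0 0.06" --pt "0 0 0 0 0 0 0.06"

```text
time_s: 7.48
eef_pos: [496.0, -201.7, 91.3]
ee_rot: [0.001, 0.999, -0.05, 0.002]
force: [0.8, 0.1, -1.9]
grip_width: 0.529
```

play_rows --pt "-0.6 0 0.6 0 0 0 -0.05" --pt "-0.6 0 0.5 0 0 0 -0.16" --pt "0 0 0 0 0 0 -0.16" --pt "0 0 0 0 0 0 -0.16"

```text
time_s: 7.82
eef_pos: [494.5, -201.7, 92.4]
ee_rot: [0.001, 0.999, -0.049, 0.002]
force: [-0.0, 0.6, -1.8]
grip_width: 0.427
```

```bash
python3 d.py 494 -202 91.5 -5.7
python3 - <<'E'
from h import *
s=Cam("scene"); print(comps(s.mask((125,90,60),(150,255,255),(195,215,245,255))))
cv2.imwrite("pics/g5.png",cv2.resize(s.img[185:260,180:255],None,fx=7,fy=7,interpolation=0))
E
```

```text
[-0.5 -0.3 -0.9] [ 0.002  0.003 -0.   ] t 7.82 g 0.427 F [-0.   0.6 -1.8] M [ 0.04 -0.03  0.01] eef [ 494.5 -201.7   92.4]
[([199, 224, 25, 21, 89], [209.4, 232.3]), ([230, 230, 2, 6, 10], [230.4, 232.5]), ([224, 239, 7, 5, 22], [227.0, 241.6])]
```

View pics/g5.png

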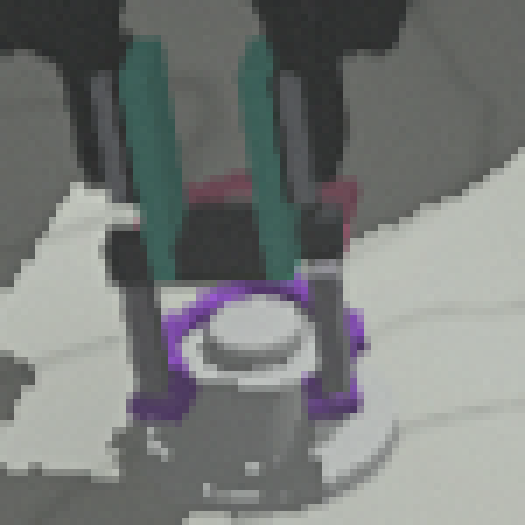

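play_rows --pt "0 0 4 0 0 0 -0.16" --pt "0 0 6 0 0 0 -0.16" --pt "0 0 8 0 0 0 -0.16" --pt "0 0 8 0 0 0 -0.16" --pt "0 0 8 0 0 0 -0.16"

```text
time_s: 8.28
eef_pos: [493.8, -201.3, 128.2]
ee_rot: [0.0, 0.999, -0.05, 0.0]
force: [-0.3, 0.5, -1.8]
grip_width: 0.422
```

play_rows --pt "0 0 8 0 0 0 -0.16" --pt "0 0 8 0 0 0 -0.16" --pt "0 0 0 0 0 0 -0.16" --pt "0 0 0 0 0 0 -0.16"

```text
time_s: 8.62
eef_pos: [494.7, -201.9, 149.3]
ee_rot: [0.002, 0.999, -0.049, 0.003]
force: [1.1, 0.8, -1.8]
grip_width: 0.421
```

```bash
python3 d.py 494 -202 145 -5.7
python3 - <<'E'
from h import *
s=Cam("scene"); print(comps(s.mask((125,90,50),(150,255,255),(185,185,255,245))))
cv2.imwrite("pics/g6.png",cv2.resize(s.img[165:240,180:255],None,fx=7,fy=7,interpolation=0))
E
```

```text
[-0.7 -0.1 -4.3] [ 0.003  0.005 -0.001] t 8.62 g 0.421 F [ 1.1  0.8 -1.8] M [-0.03  0.01  0.01] eef [ 494.7 -201.9  149.3]
[([194, 202, 27, 16, 107], [206.3, 207.4]), ([226, 205, 3, 6, 11], [227.3, 207.7]), ([220, 213, 8, 5, 22], [223.5, 215.1])]
```

View pics/g6.png

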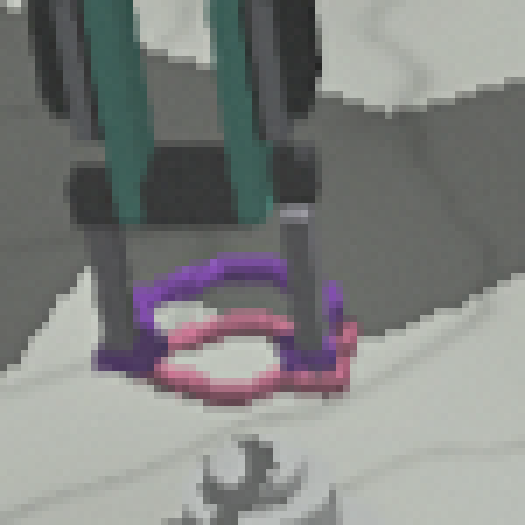

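The ring is on the pins, clear of the cradle and roughly level (back edge at about (214,201), eyes at about (197,216) and (223,215)). I'm raising and carrying it to the shaft.

play_rows --pt "0 0 10 0 0 0 -0.16" --pt "0 0 14 0 0 0 -0.16" --pt "0 0 14 0 0 0 -0.16" --pt "0 0 14 0 0 0 -0.16" --pt "0 0 14 0 0 0 -0.16"

```text
time_s: 9.08
eef_pos: [492.8, -200.6, 215.6]
ee_rot: [-0.001, 0.999, -0.05, -0.001]
force: [1.0, 0.2, -2.4]
grip_width: 0.423
```

play_rows --pt "0 10 8 0 0 0 -0.16" --pt "0 20 0 0 0 0 -0.16" --pt "0 20 0 0 0 0 -0.16" --pt "0 20 0 0 0 0 -0.16" --pt "1 20 0 0 0 0 -0.16"

```text
time_s: 9.5
eef_pos: [493.6, -108.6, 227.9]
ee_rot: [0.0, 0.999, -0.052, 0.0]
force: [-0.1, 0.1, -2.5]
grip_width: 0.42
```

play_rows --pt "1 20 0 0 0 0 -0.16" --pt "1 20 0 0 0 0 -0.16" --pt "1 20 0 0 0 0 -0.16" --pt "1 20 0 0 0 0 -0.16" --pt "1 20 0 0 0 0 -0.16"

```text
time_s: 9.92
eef_pos: [496.4, 0.1, 228.3]
ee_rot: [-0.001, 0.999, -0.052, -0.001]
force: [0.2, -1.3, -2.2]
grip_width: 0.427
```

```bash
python3 d.py 510 236.6 215 -5.7; python3 -c "
from rig import sense; print(sense()['joints'].round(2))"
```

```text
[ 13.6 236.5 -13.3] [-0.001 -0.002  0.004] t 9.92 g 0.427 F [ 0.2 -1.3 -2.2] M [-0.02  0.02  0.01] eef [4.964e+02 1.000e-01 2.283e+02]
[-0.24  0.25  1.59  0.    1.31  1.44]
```

play_rows --pt "1 20 0 0 0 0 -0.16" --pt "1 20 0 0 0 0 -0.16" --pt "1 20 0 0 0 0 -0.16" --pt "1 20 0 0 0 0 -0.16" --pt "1 20 0 0 0 0 -0.16"

```text
time_s: 10.33
eef_pos: [498.4, 108.7, 228.5]
ee_rot: [-0.001, 0.999, -0.051, -0.002]
force: [0.6, -0.2, -1.3]
grip_width: 0.42
```

play_rows --pt "1 20 0 0 0 0 -0.16" --pt "1 20 0 0 0 0 -0.16" --pt "2 20 0 0 0 0 -0.16" --pt "1 20 0 0 0 0 -0.16" --pt "1 15 0 0 0 0 -0.16"

```text
time_s: 10.75
eef_pos: [500.7, 212.4, 228.6]
ee_rot: [-0.001, 0.999, -0.05, -0.004]
force: [-0.3, 0.3, -1.3]
grip_width: 0.422
```

play_rows --pt "0 10 0 0 0 0 -0.16" --pt "0 0 0 0 0 0 -0.16" --pt "0 0 0 0 0 0 -0.16"

```text
time_s: 11.0
eef_pos: [498.8, 226.4, 228.2]
ee_rot: [-0.001, 0.999, -0.048, -0.005]
force: [-0.2, -0.3, -2.6]
grip_width: 0.426
```

```bash
python3 d.py 510 236.6 215 -5.7
```

```text
[ 11.2  10.2 -13.2] [-0.003 -0.01  -0.003] t 11.0 g 0.426 F [-0.2 -0.3 -2.6] M [-0.07  0.01 -0.  ] eef [498.8 226.4 228.2]
```

play_rows --pt "6 5 -6 -0.003 -0.01 -0.003 -0.16" --pt "5 5 -5 0 0 0 -0.16" --pt "0 0 0 0 0 0 -0.16" --pt "0 0 0 0 0 0 -0.16"

```text
time_s: 11.33
eef_pos: [510.9, 235.3, 215.9]
ee_rot: [0.0, 0.999, -0.051, 0.0]
force: [0.5, 0.4, -2.1]
grip_width: 0.423
```

```bash
python3 d.py 510 236.6 215 -5.7
python3 - <<'E'
from h import *
s=Cam("scene"); t=Cam("top"); S=sense(); e=S["eef_pos"]
zr=e[2]-67.9+10; o=np.array([e[0],e[1],zr])
print("pred pliers shoulder",s.proj(o),t.proj(o))
print("s",comps(s.mask((125,80,50),(150,255,255),(380,100,560,230))))
print("t",comps(t.mask((125,80,40),(150,255,255),(80,200,220,320))))
c=t.img[225:305,105:205]; d=s.img[130:220,420:500]
cv2.imwrite("pics/g7.png",np.hstack([cv2.resize(c,(400,320),interpolation=0),cv2.resize(d,(356,400),interpolation=0)[:320]]))
E
```

```text
[-0.9  1.3 -0.9] [0.001 0.    0.002] t 11.33 g 0.423 F [ 0.5  0.4 -2.1] M [-0.01 -0.02 -0.03] eef [510.9 235.3 215.9]
pred pliers shoulder [464.86976697 170.45115924] [142.18058332 253.09234636]
s [([457, 163, 27, 12, 89], [470.8, 168.0]), ([446, 164, 5, 7, 23], [447.9, 166.9]), ([450, 171, 7, 4, 18], [453.3, 173.1])]
t [([120, 252, 43, 37, 398], [138.7, 271.5])]
```

View pics/g7.png

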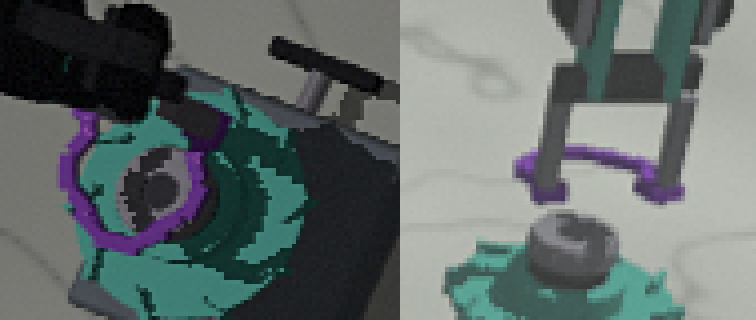

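```bash
cat > ringpos.py <<'E'
from h import *
import sys
off=float(sys.argv[1]) if len(sys.argv)>1 else 0
s=Cam("scene"); t=Cam("top"); S=sense(); e=S["eef_pos"]
a=np.deg2rad(-5.7); X=np.array([np.cos(a),np.sin(a)]);Y=np.array([-np.sin(a),np.cos(a)])
zt=e[2]-67.9+10+off
for n,c,b in(("t",t,(100,220,200,320)),("s",s,(430,140,510,200))):
    m=c.mask((125,80,40),(150,255,255),b); v,u=np.nonzero(m)
    for z in(zt-2.5,):
        p=np.array([c.plane(q,z)[:2] for q in zip(u,v)]); r=p-e[:2]; x=r@X; y=r@Y
        print(n,"z",round(z,1),"back x (rel pliers)",np.percentile(x,[0,2,5]).round(1),"n",len(x))
        for lo in range(-54,8,6):
            k=(x>=lo)&(x<lo+6)
            if k.any(): print("  x",lo,"y",y[k].min().round(1),y[k].max().round(1),"inner",(y[k&(y<0)].max().round(1) if (k&(y<0)).any() else None),(y[k&(y>0)].min().round(1) if (k&(y>0)).any() else None))
E
python3 ringpos.py
python3 - <<'E'
from h import *
t=Cam("top")
# shaft in top at its own height, calib cross-check with pliers? grey disk contour
print(t.plane((144.4,271.9),126),t.plane((144.4,271.9),124))
E
```

```text
t z 156.1 back x (rel pliers) [-49.9 -48.9 -47.5] n 395
  x -54 y -10.1 5.1 inner -0.9 0.5
  x -48 y -17.0 14.9 inner -0.4 0.0
  x -42 y -20.6 20.1 inner -10.0 6.1
  x -36 y -27.9 24.8 inner -15.5 11.3
  x -30 y -28.4 25.9 inner -21.0 19.3
  x -24 y -28.8 26.9 inner -20.5 20.5
  x -18 y -26.0 25.6 inner -17.2 17.8
  x -12 y -25.5 27.7 inner -16.2 18.3
  x -6 y -26.9 28.2 inner -12.5 18.8
  x 0 y -27.3 -23.6 inner -23.6 None
  x 6 y -27.3 -17.5 inner -17.5 None
s z 156.1 back x (rel pliers) [-31.7 -31.7 -30.4] n 128
  x -36 y -5.4 7.0 inner -0.1 1.7
  x -30 y -24.9 17.4 inner -1.0 0.7
  x -24 y -27.5 23.4 inner -22.2 5.8
  x -18 y -29.2 24.1 inner -23.1 15.4
  x -12 y -30.0 23.8 inner -24.8 18.6
  x -6 y -25.7 22.8 inner -14.5 14.8
  x 0 y -26.5 29.3 inner -15.4 13.8
  x 6 y -27.4 22.1 inner -17.1 17.0
[488.08984018 239.28068037 126.        ] [488.30729616 240.12543852 124.        ]
```

The top view shows the ring directly, and the two views disagree about the back edge. So the ring droops at its back by about 13 mm. The hub will level it on the way down. I'm lowering part way and checking centring numerically.

play_rows --pt "0 0.7 -6 0 0 0 -0.16" --pt "0 0 -6 0 0 0 -0.16" --pt "0 0 -5 0 0 0 -0.16" --pt "0 0 0 0 0 0 -0.16" --pt "0 0 0 0 0 0 -0.16"

```text
time_s: 12.0
eef_pos: [510.6, 235.8, 197.8]
ee_rot: [0.0, 0.999, -0.051, 0.001]
force: [0.2, -0.5, -2.0]
grip_width: 0.424
```

```bash
python3 d.py 510.5 236 171 -5.7; python3 ringpos.py -6
python3 - <<'E'
from h import *
t=Cam("top"); S=sense(); e=S["eef_pos"]
h=t.hsv
for v in range(244,294,2): print(v,"".join("P" if 125<=h[v,u,0]<=150 and h[v,u,1]>80 else "T" if 75<=h[v,u,0]<=100 and h[v,u,1]>80 else "#" if h[v,u,2]<60 else "." for u in range(112,178)))
E
```

```text
[ -0.1   0.2 -26.8] [0.001 0.001 0.003] t 12.0 g 0.424 F [ 0.2 -0.5 -2. ] M [ 0.05  0.02 -0.  ] eef [510.6 235.8 197.8]
t z 131.6 back x (rel pliers) [-49.6 -48.8 -47.5] n 360
  x -54 y -8.2 7.6 inner -0.1 1.4
  x -48 y -13.9 14.4 inner -0.5 0.4
  x -42 y -17.6 19.7 inner -7.2 8.6
  x -36 y -23.8 26.6 inner -12.4 14.0
  x -30 y -25.3 28.6 inner -18.1 22.3
  x -24 y -26.2 29.7 inner -18.0 23.0
  x -18 y -23.3 28.3 inner -14.1 21.6
  x -12 y -20.4 30.5 inner -13.2 20.6
  x -6 y -24.2 31.0 inner -10.7 21.7
  x 0 y -24.7 -21.3 inner -21.3 None
  x 6 y -23.2 -21.8 inner -21.8 None
s z 131.6 back x (rel pliers) [-43.8 -43.8 -40.1] n 131
  x -48 y -2.3 6.9 inner -0.4 1.4
  x -42 y -20.4 21.3 inner -0.5 0.4
  x -36 y -23.1 27.5 inner -17.7 11.2
  x -30 y -24.8 29.0 inner -18.5 21.1
  x -24 y -25.6 28.0 inner -22.0 22.6
  x -18 y -22.9 27.0 inner -22.9 18.9
  x -12 y -23.6 34.6 inner -10.4 17.9
  x -6 y -24.4 31.8 inner -12.1 21.3
244 #TP########P#PTTPP#P################TT#.....####..................
246 #T#P####P#P##PTT#T########T###PT######P#P##........#..............
248 #T#T###TP##PPT####
[... 910 characters left out ...]
.......T.PPPPTTTT#......########.......PPPPPPTTTTTTTTTTTTTTTT
276 .........TTTTTPPPPPPTT##......#####.........PPPPPTTTTTTTTTTTTTTTTT
278 ...........TTTTTPPPPP#T##.................PPPPPPTTTTTTTTTTTTTTTTTT
280 ............TTTTPPPPPPTT##.............PPPPPPPPTTTTTTTTTTTTTTTTTTT
282 ............TTTTT.PPPPPTTT#........PPPPPPPPPTTTTTTTTTTTTTTTTTTTTTT
284 .............TTTTTTPPPPP.TTTT##..PPPPPPPTTTTTTTTTTTTTTTTTTTTTTTTTT
286 .............TTTTTTTTPPPPPPPPPPPPPPPPPPT.TTTTTTTTTTTTTTTTTTTTTTTTT
288 ..............TTTTTTTTPPPPPPPPPPPPTTTTTTTTTTTTTTTTTTTTTTTTTTTTTTTT
290 ..............TTTTTTTTTTTTTTTT.PTTTTTTTTTTTTTTTTTTTTTTTTTTTTTTTTT#
292 ..............TTTTTTTTTTTTTTTTTTTTTTTTTTTTTTTTTTTTTTTTTTTTTTTTTTTT
```

play_rows --pt "0 -1 -4 0 0 0 -0.16" --pt "0 0 -4 0 0 0 -0.16" --pt "0 0 -3 0 0 0 -0.16" --pt "0 0 0 0 0 0 -0.16"

```text
time_s: 12.48
eef_pos: [511.1, 234.9, 186.8]
ee_rot: [-0.0, 0.999, -0.051, 0.002]
force: [0.2, -0.3, -1.5]
grip_width: 0.423
```

```bash
python3 d.py 510.5 235 171 -5.7; python3 ringpos.py -5 | egrep "back|x -30|x -24"
```

```text
[ -0.6   0.1 -15.8] [0.    0.004 0.002] t 12.48 g 0.423 F [ 0.2 -0.3 -1.5] M [ 0.04 -0.01 -0.01] eef [511.1 234.9 186.8]
t z 121.9 back x (rel pliers) [-50.  -49.2 -47.8] n 358
  x -30 y -24.4 30.7 inner -16.6 24.8
  x -24 y -25.4 31.2 inner -16.1 25.0
s z 121.9 back x (rel pliers) [-58.7 -58.7 -54.8] n 152
  x -30 y -24.3 29.0 inner -19.8 24.4
  x -24 y -21.5 27.0 inner -21.5 23.4
```

The ring has levelled before reaching the hub height, so it's catching on the shaft end. Its tapered back is too close because I placed it about 2 mm too far +x. I'll raise it, shift −x and retry.

play_rows --pt "0 0 3 0 0.004 0 -0.16" --pt "-3 0 0 0 0 0 -0.16" --pt "0 0 -2 0 0 0 -0.16" --pt "0 0 -2 0 0 0 -0.16" --pt "0 0 0 0 0 0 -0.16"

```text
time_s: 13.0
eef_pos: [508.0, 235.0, 186.8]
ee_rot: [-0.0, 0.999, -0.051, 0.0]
force: [1.0, -0.3, -2.5]
grip_width: 0.418
```

```bash
python3 d.py 508 235 171 -5.7; python3 ringpos.py 0 | egrep "back|x -30|x -24"
```

```text
[  0.   -0.  -15.8] [-0.     0.     0.002] t 13.0 g 0.418 F [ 1.  -0.3 -2.5] M [ 0.01  0.01 -0.  ] eef [508.  235.  186.8]
t z 126.7 back x (rel pliers) [-49.9 -48.9 -47.4] n 353
  x -30 y -28.0 26.2 inner -21.3 19.8
  x -24 y -28.5 27.2 inner -18.8 20.4
s z 126.7 back x (rel pliers) [-24.4 -22.  -20.7] n 84
  x -30 y -22.5 -20.7 inner -20.7 None
  x -24 y -26.9 21.5 inner -21.6 16.1
```

play_rows --pt "0 0 -2 0 0 0 -0.16" --pt "0 0 -2 0 0 0 -0.16" --pt "0 0 -2 0 0 0 -0.16" --pt "0 0 0 0 0 0 -0.16"

```text
time_s: 13.43
eef_pos: [508.2, 235.0, 180.4]
ee_rot: [-0.0, 0.999, -0.051, 0.0]
force: [-0.3, 0.1, -2.5]
grip_width: 0.419
```

```bash
python3 d.py 508 235 171 -5.7; python3 ringpos.py 0
python3 - <<'E'
from h import *
t=Cam("scene"); S=sense(); e=S["eef_pos"]
h=t.hsv
for v in range(160,210,1): print(v,"".join("P" if 125<=h[v,u,0]<=150 and h[v,u,1]>80 else "T" if 75<=h[v,u,0]<=100 and h[v,u,1]>80 else "#" if h[v,u,2]<100 else "." for u in range(425,500)))
E
```

```text
[-0.2 -0.  -9.4] [-0.     0.001  0.002] t 13.43 g 0.419 F [-0.3  0.1 -2.5] M [ 0.04 -0.05 -0.01] eef [508.2 235.  180.4]
t z 120.4 back x (rel pliers) [-49.9 -49.2 -47.9] n 331
  x -54 y -11.2 4.8 inner -0.0 1.4
  x -48 y -16.9 13.1 inner -0.5 0.0
  x -42 y -19.8 18.6 inner -10.2 5.9
  x -36 y -26.1 23.5 inner -14.5 14.2
  x -30 y -28.1 26.1 inner -21.3 19.7
  x -24 y -28.6 26.6 inner -21.3 21.3
  x -18 y -25.6 25.2 inner -15.9 19.9
  x -12 y -25.1 27.4 inner -16.8 18.5
  x -6 y -26.6 27.9 inner -12.9 20.0
  x 0 y -27.6 -23.7 inner -23.7 None
  x 6 y -25.6 -25.6 inner -25.6 None
s z 120.4 back x (rel pliers) [-24.8 -22.6 -21.1] n 81
  x -30 y -21.5 -19.7 inner -19.7 None
  x -24 y -26.0 -20.6 inner -20.6 None
  x -18 y -29.4 24.3 inner -23.2 19.0
  x -12 y -30.2 23.4 inner -24.8 17.1
  x -6 y 14.4 21.4 inner None 14.4
  x 0 y -26.2 30.1 inner -14.8 14.3
  x 6 y -28.8 27.4 inner -16.5 16.8
160 ...............................T###TT#############TTTT##...................
161 ...............................T####T##############TTT####.................
162 ..............................####
[... 3101 characters left out ...]
T######T#TTTTT##T##TTTT#T##TTTTTTTTTT##TTTT.................
202 ........#T#T#T#####T#########T#TTTTTTTT###TTTTTTTTTTTTTTTT.................
203 ........T..#TTTT######TT#####T#######TTT#T#TTTTTTTTTTTTTTT.................
204 .............T#T######T#T#TT#T##T#########TTTTTTTTTTTTTT...................
205 ..............#TT####TT###TTTTTTTTTTTTTTTTTTTTTTTTTTTTT....................
206 ................#TT####T##TTTTTTTTTTTTTTTTTT###TTTTTTT.....................
207 ........###.......##TTTTT#TTTTT##TTTTTTTTTTTTTTTTT##.......................
208 ........#####.....##T.TTT#TTTTTTT##TTTTTTTTTTTTTTT#T.......................
209 ..##################T#####TTTTTTTT#T#TTTTTTTTTTTTTT........................
```

The ring now encircles the shaft end, with arms visible on both sides and the back hidden behind it. Lowering gently.

play_rows --pt "0 0 -2 0 0 0 -0.16" --pt "0 0 -2 0 0 0 -0.16" --pt "0 0 -1 0 0 0 -0.16" --pt "0 0 0 0 0 0 -0.16"

```text
time_s: 13.92
eef_pos: [508.5, 235.1, 175.7]
ee_rot: [-0.0, 0.999, -0.051, 0.001]
force: [0.1, 0.1, -1.7]
grip_width: 0.423
```

play_rows --pt "0 0 -1 0 0 0 -0.16" --pt "0 0 0 0 0 0 -0.16"

```text
time_s: 14.08
eef_pos: [508.6, 235.1, 174.6]
ee_rot: [-0.0, 0.999, -0.051, 0.001]
force: [0.4, 0.4, -3.0]
grip_width: 0.418
```

play_rows --pt "0 0 -1 0 0 0 -0.16" --pt "0 0 0 0 0 0 -0.16"

```text
time_s: 14.25
eef_pos: [508.6, 235.1, 173.6]
ee_rot: [-0.0, 0.999, -0.051, 0.001]
force: [0.4, 0.3, -1.7]
grip_width: 0.424
```

```bash
python3 d.py 508 235 171 -5.7; python3 ringpos.py 0|egrep "back|x -30|x -24"
```

```text
[-0.6 -0.1 -2.6] [-0.001  0.002  0.002] t 14.25 g 0.424 F [ 0.4  0.3 -1.7] M [-0.    0.02  0.  ] eef [508.6 235.1 173.6]
t z 113.3 back x (rel pliers) [-50.  -49.3 -48.1] n 286
  x -30 y -25.9 27.3 inner -20.5 22.8
  x -24 y -27.4 28.4 inner -20.5 24.4
s z 113.3 back x (rel pliers) [-34.  -30.9 -28. ] n 94
  x -30 y -25.6 25.4 inner -20.1 23.6
  x -24 y -27.2 26.2 inner -20.9 21.6
```

play_rows --pt "0 0 -1 0 0 0 -0.16" --pt "0 0 0 0 0 0 -0.16"

```text
time_s: 14.52
eef_pos: [508.7, 235.1, 172.8]
ee_rot: [-0.0, 0.999, -0.051, 0.001]
force: [-0.0, 0.4, -2.4]
grip_width: 0.426
```

play_rows --pt "0 0 -1 0 0 0 -0.16" --pt "0 0 0 0 0 0 -0.16"

```text
time_s: 14.68
eef_pos: [508.7, 235.1, 171.7]
ee_rot: [-0.0, 0.999, -0.051, 0.001]
force: [-0.0, -0.5, -2.3]
grip_width: 0.42
```

```bash
python3 d.py 508 235 171 -5.7; python3 ringpos.py 0|egrep "back|x -30|x -24"
```

```text
[-0.7 -0.1 -0.7] [-0.001  0.003  0.002] t 14.68 g 0.42 F [-0.  -0.5 -2.3] M [-0.   -0.02  0.02] eef [508.7 235.1 171.7]
t z 111.4 back x (rel pliers) [-50.1 -49.3 -48.1] n 288
  x -30 y -26.2 28.2 inner -19.8 23.6
  x -24 y -27.2 28.7 inner -19.8 25.3
s z 111.4 back x (rel pliers) [-37.4 -33.9 -30.5] n 99
  x -30 y -25.4 25.6 inner -19.9 23.8
  x -24 y -27.0 26.5 inner -20.7 21.9
```

play_rows --pt "0 0 -1 0 0 0 -0.16" --pt "0 0 0 0 0 0 -0.16"

```text
time_s: 14.95
eef_pos: [508.8, 235.1, 170.8]
ee_rot: [-0.0, 0.999, -0.051, 0.002]
force: [0.0, 0.1, -2.0]
grip_width: 0.42
```

```bash
python3 d.py 508 235 171 -5.7; python3 ringpos.py 0|egrep "back|x -30|x -24"
```

```text
[-0.8 -0.1  0.2] [-0.001  0.003  0.002] t 14.95 g 0.42 F [ 0.   0.1 -2. ] M [ 0.02 -0.02  0.02] eef [508.8 235.1 170.8]
t z 110.6 back x (rel pliers) [-50.1 -49.4 -48.2] n 286
  x -30 y -25.9 28.6 inner -19.0 24.0
  x -24 y -26.9 28.1 inner -19.5 25.7
s z 110.6 back x (rel pliers) [-39.  -35.3 -31.7] n 103
  x -30 y -25.7 27.0 inner -19.4 23.4
  x -24 y -26.5 26.1 inner -21.1 22.4
```

play_rows --pt "-0.5 0 -1 0 0 0 -0.16" --pt "0 0 0 0 0 0 -0.16"

```text
time_s: 15.22
eef_pos: [508.3, 235.2, 170.0]
ee_rot: [-0.0, 0.999, -0.051, 0.002]
force: [0.6, 0.2, -2.5]
grip_width: 0.426
```

play_rows --pt "0 0 -0.7 0 0 0 -0.16" --pt "0 0 0 0 0 0 -0.16"

```text
time_s: 15.38
eef_pos: [508.3, 235.2, 169.2]
ee_rot: [-0.0, 0.999, -0.051, 0.002]
force: [0.7, -0.2, -2.1]
grip_width: 0.424
```

```bash
python3 d.py 508 235 171 -5.7; python3 ringpos.py 0|egrep "back|x -30|x -24"
python3 - <<'E'
from h import *
t=Cam("scene"); h=t.hsv
for v in range(176,204,1): print(v,"".join("P" if 125<=h[v,u,0]<=150 and h[v,u,1]>80 else "T" if 75<=h[v,u,0]<=100 and h[v,u,1]>80 else "#" if h[v,u,2]<100 else "." for u in range(435,490)))
E
```

```text
[-0.3 -0.2  1.8] [-0.001  0.004  0.002] t 15.38 g 0.424 F [ 0.7 -0.2 -2.1] M [-0.02 -0.04  0.02] eef [508.3 235.2 169.2]
t z 108.9 back x (rel pliers) [-50.4 -49.6 -48.3] n 293
  x -30 y -25.3 28.8 inner -18.9 24.3
  x -24 y -26.8 28.9 inner -18.8 25.9
s z 108.9 back x (rel pliers) [-45.2 -41.1 -36.7] n 107
  x -30 y -24.8 28.1 inner -19.4 24.5
  x -24 y -26.4 27.1 inner -21.0 20.7
176 .............##########################T##.............
177 .............#####......................#####..........
178 .............#####......................#####..........
179 .............#####......................#####..........
180 .............#####...#####.............#####...........
181 .............####....#######...........#####...........
182 ...........P#####....#######...........#####...........
183 ..........PP#####......####............#####...........
184 .........PPP#####......................####............
185 ...TTTTPPPP.######................P...#####............
186 ...TT##PPPP#################..##..PP..#####............
187 ..TTTT.PPPP######################.PPP.#####........
[... 264 characters left out ...]
#################.PPPP#####TT...........
193 TTT#####T#######P###############PPPPP#####TT...........
194 TT######T#######P############TTT#PPPP####P.T...........
195 TTTT###TT#PP###PP###########TTTT#PPPPP##PP.TT..........
196 TTT#TTT#T#PPPPPPP##T#TTT#TTT###T##PPPPPPPP.TTT.........
197 TTTT####T#PPPPPPP##TTTTTTTTTT#TTT##PPPPPP.TTTT.........
198 TTTTT#T#T#######P#TTTTT#T#TTTT##T#TT.T.TTTTTTTT........
199 TTTTTT##TTT######TT#TTTTTT##TT##T#TTTTTTTTTTTTTT.......
200 #TTTTT###T#T#TTTTTTTTTTTT#T#TT#T##TTTTTTTTTTTTTT.......
201 #####T#######T#T#T##T##TTTT#TT##T#TTTTTTTTTTTTTT.......
202 ##T#T#####TT##T#TT####TTT##T##TT####TTTTTTTTTTTT.......
203 .####T######T#TTT##TTT##T#T#T#######TTTTTTTTTTTT.......
```

play_rows --pt "0 0 -0.8 0 0 0 -0.16" --pt "0 0 0 0 0 0 -0.16"

```text
time_s: 15.7
eef_pos: [508.4, 235.2, 168.6]
ee_rot: [-0.0, 0.999, -0.051, 0.002]
force: [0.3, -0.0, -1.2]
grip_width: 0.418
```

play_rows --pt "0 0 -0.8 0 0 0 -0.16" --pt "0 0 0 0 0 0 -0.16"

```text
time_s: 15.87
eef_pos: [508.6, 235.2, 168.1]
ee_rot: [-0.001, 0.999, -0.051, 0.002]
force: [-0.3, 0.2, -1.5]
grip_width: 0.421
```

```bash
python3 d.py 508 235 171 -5.7; python3 ringpos.py 0|egrep "back|x -30|x -24"
python3 - <<'E'
from h import *
t=Cam("scene")
for z in (104,106,108,110): print(z,t.proj([512,239,z]).round(1),t.proj([488-24*.9,239-24*.4,z]).round(1))
E
```

```text
[-0.6 -0.2  2.9] [-0.001  0.005  0.002] t 15.87 g 0.421 F [-0.3  0.2 -1.5] M [-0.07  0.18 -0.01] eef [508.6 235.2 168.1]
t z 107.7 back x (rel pliers) [-50.6 -49.8 -48.7] n 284
  x -30 y -24.3 28.9 inner -18.4 24.8
  x -24 y -26.3 29.5 inner -18.3 26.9
s z 107.7 back x (rel pliers) [-47.6 -43.5 -39.3] n 106
  x -30 y -24.9 29.0 inner -18.7 24.3
  x -24 y -25.7 27.0 inner -20.3 22.4
104 [461.6 197.9] [447.9 185.4]
106 [461.8 196.9] [448.1 184.5]
108 [462. 196.] [448.2 183.5]
110 [462.2 195. ] [448.4 182.6]
```

play_rows --pt "0 0 -0.8 0 0 0 -0.16" --pt "0 0 0 0 0 0 -0.16" --pt "0 0 0 0 0 0 -0.16"

```text
time_s: 16.27
eef_pos: [508.6, 235.2, 167.5]
ee_rot: [-0.001, 0.999, -0.051, 0.002]
force: [-0.3, -0.5, 0.1]
grip_width: 0.42
```

```bash
python3 d.py 508 235 171 -5.7; python3 ringpos.py 0|egrep "back|x -30|x -24"
```

```text
[-0.6 -0.2  3.5] [-0.001  0.005  0.002] t 16.27 g 0.42 F [-0.3 -0.5  0.1] M [-0.04  0.12 -0.02] eef [508.6 235.2 167.5]
t z 107.1 back x (rel pliers) [-50.3 -49.5 -48.3] n 290
  x -30 y -25.1 30.1 inner -18.2 25.1
  x -24 y -25.6 29.7 inner -18.1 26.7
s z 107.1 back x (rel pliers) [-48.7 -44.9 -37.6] n 102
  x -30 y -24.7 28.3 inner -19.2 24.7
  x -24 y -25.5 27.3 inner -20.0 22.7
```

play_rows --pt "0 0 -0.6 0 0 0 -0.16" --pt "0 0 0 0 0 0 -0.16" --pt "0.7 0 -0.5 0 0 0 -0.06" --pt "0.7 0 -0.5 0 0 0 0.03" --pt "0 0 0 0 0 0 0.03"

```text
time_s: 16.78
eef_pos: [510.1, 235.3, 166.3]
ee_rot: [-0.001, 0.999, -0.051, 0.003]
force: [-1.6, -1.1, 2.2]
grip_width: 0.515
```

```bash
python3 d.py 510 235 166 -5.7; python3 ringpos.py 0|egrep "back|x -30|x -24"
```

```text
[-0.1 -0.3 -0.3] [-0.001  0.005  0.002] t 16.78 g 0.515 F [-1.6 -1.1  2.2] M [-0.11  0.29 -0.01] eef [510.1 235.3 166.3]
t z 106.0 back x (rel pliers) [-52.5 -51.7 -50.6] n 273
  x -30 y -23.0 28.4 inner -16.0 25.8
  x -24 y -22.0 29.0 inner -16.0 26.9
s z 106.0 back x (rel pliers) [-56.  -52.2 -48.5] n 112
  x -30 y -21.5 27.0 inner -16.0 22.3
  x -24 y -22.3 23.2 inner -16.8 18.6
```

play_rows --pt "0.5 0 -0.3 0 0 0 0.13" --pt "0.6 0 -0.4 0 0 0 0.22" --pt "0 0 0 0 0 0 0.22"

```text
time_s: 17.13
eef_pos: [511.3, 235.4, 165.1]
ee_rot: [-0.001, 0.999, -0.051, 0.002]
force: [-0.8, 0.4, 1.5]
grip_width: 0.607
```

```bash
python3 d.py 511.5 235 166 -5.7; python3 ringpos.py 0|egrep "back|x -30|x -24"
```

```text
[ 0.2 -0.4  0.9] [-0.001  0.005  0.002] t 17.13 g 0.607 F [-0.8  0.4  1.5] M [-0.05  0.19  0.05] eef [511.3 235.4 165.1]
t z 104.8 back x (rel pliers) [-53.1 -52.4 -51.3] n 253
  x -30 y -20.7 27.2 inner -13.7 26.7
  x -24 y -19.7 27.8 inner -11.7 26.8
s z 104.8 back x (rel pliers) [-51.7 -49.1 -40.6] n 86
  x -30 y -20.0 20.1 inner -12.7 20.1
  x -24 y -17.2 19.2 inner -13.6 16.4
```

play_rows --pt "0.5 0 -0.4 0 0 0 0.28" --pt "0.3 0 -0.4 0 0 0 0.34" --pt "0 0 0 0 0 0 0.36" --pt "0 0 0 0 0 0 0.36"

```text
time_s: 17.57
eef_pos: [512.1, 235.3, 164.0]
ee_rot: [-0.001, 0.999, -0.051, 0.002]
force: [-0.4, -0.2, -0.8]
grip_width: 0.684
```

```bash
python3 d.py 512 235 166 -5.7; python3 ringpos.py 0|egrep "back|x -30|x -24"
python3 - <<'E'
from h import *
t=Cam("scene"); h=t.hsv
cv2.imwrite("pics/g8.png",cv2.resize(t.img[160:210,430:500],None,fx=8,fy=8,interpolation=0))
for v in range(178,204,1): print(v,"".join("P" if 125<=h[v,u,0]<=150 and h[v,u,1]>80 else "T" if 75<=h[v,u,0]<=100 and h[v,u,1]>80 else "#" if h[v,u,2]<100 else "." for u in range(435,490)))
E
```

```text
[-0.1 -0.3  2. ] [-0.001  0.005  0.002] t 17.57 g 0.684 F [-0.4 -0.2 -0.8] M [ 0.04  0.12 -0.01] eef [512.1 235.3 164. ]
t z 103.6 back x (rel pliers) [-53.6 -53.  -51.8] n 244
  x -30 y -19.7 27.8 inner -13.2 27.8
  x -24 y -19.2 27.4 inner -11.2 27.4
s z 103.6 back x (rel pliers) [-54.7 -52.6 -43.9] n 79
  x -30 y -19.3 -9.2 inner -9.2 None
  x -24 y -15.5 14.5 inner -10.1 14.5
178 ................##..###########################........
179 ....................######........#####................
180 ....................######........#####................
181 ....................########......#####................
182 ..............#....#########......#####................
183 ............PP##...########......######................
184 ............P####..#####.........#####.................
185 ...TTTTTTTT.P###########.........#####.................
186 ...TT####.PPP###########.........#####.................
187 ..TTTTTTT.PPP##################.######.................
188 TTTTTTTTT.PPP#########################.................
189 TTTTTTTTT#PPP########################..................
190 TTTTTTTTT#PPPPP######################TT................
191 TTTTTTTT####PPPPP####################TTT...TT..........
192 TTTTTTT######PPPP####################TTTTTTT...........
193 TTTTTT#####T###PP#############P#####.TTTTTTT...........
194 TTTTTT#T####TT#PP#############P#####PTTTTTTT...........
195 TTTTT###T######PP############PP#####P.TTTTTTT..........
196 TTTTTT#T####T##PP#######TTTT#PPP###.PP.TTTTTTT.........
197 TTTTTT#######T#PPP###PP#TTTT##PP#P#PPP.TTTTTTT.........
198 TTTTTTT#T###TT#PPPPPPPP#TTTTT##PPPPPPPTTTTTTTTT........
199 TTTTTTTTT####T##########TTTTTT####....TTTTTTTTTT.......
200 TTTTTTTTTTT#TT#T#######TT#TTTT###TTTTTTTTTTTTTTT.......
201 #####TTTTTT#TT#TTT##TTTTTTTTTTTTTTTTTTTTTTT#TTTT.......
202 T###########T#TTTT#TTTTTTTTTTTTTTTTTTTTTTTTTTTTT.......
203 .#T##TT##TTTT##T###TT#TTTTT#TTT#TTTTTTTTTTTTTTTT.......
```

The ring has closed: the eyes are about 26 mm apart at (453.5,197) and (468.5,197), which suggests a spread near 0.06. The pins are loose in the holes, so I'm lifting the pliers straight off.

play_rows --pt "0 0 1.5 0 0 0 0.36" --pt "0 0 2 0 0 0 0.36" --pt "0 0 3 0 0 0 0.36" --pt "0 0 0 0 0 0 0.36"

```text
time_s: 18.05
eef_pos: [512.0, 235.3, 170.8]
ee_rot: [-0.001, 0.999, -0.051, 0.002]
force: [-0.2, 0.1, -2.3]
grip_width: 0.682
```

```bash
python3 d.py 512 235 174 -5.7
python3 - <<'E'
from h import *
t=Cam("scene"); h=t.hsv
for v in range(172,204,1): print(v,"".join("P" if 125<=h[v,u,0]<=150 and h[v,u,1]>80 else "T" if 75<=h[v,u,0]<=100 and h[v,u,1]>80 else "#" if h[v,u,2]<100 else "." for u in range(435,490)))
E
```

```text
[ 0.  -0.3  3.2] [-0.001  0.004  0.002] t 18.05 g 0.682 F [-0.2  0.1 -2.3] M [-0.    0.02  0.01] eef [512.  235.3 170.8]
172 ...............##T#T##########################TTT......
173 ...............#TTTT.#########################TTT......
174 ................TTTT.#########################TTT......
175 .....................######..##...######...............
176 .....................#####.........#####...............
177 ....................#####..........#####...............
178 ....................#####..........#####...............
179 ....................#####.........#####................
180 ....................######........#####................
181 ....................########......#####................
182 ..............#....#########......#####................
183 ............P.##...########......######................
184 ............P####..#####.........#####.................
185 ...TTTTTTTT.P###########.........#####.................
186 ...TT####.PPP###########........######.................
187 ..TTTTTTT.PPP##################.######.................
188 TTTTTTTTT.PPP##
[... 240 characters left out ...]
PPP#############PP####TTTTTTT...........
193 TTTTTTT####T##PPPP###########PPPP##P.TTTTTTT...........
194 TTTTTT####TTTT#PPP###P#######PPP###PPTTTTTTT...........
195 TTTTT##T###T#T#PPP###P########PP###PP.TTTTTTT..........
196 TTTTTT#T#####T#PPP###PP#TTTT##PP#PPPPP.TTTTTTT.........
197 TTTTT########T#PPPPPPPP#TTTT##PPPPPPPP.TTTTTTT.........
198 TTTTTTT###T##T##PPPPPPP##TTTT#PPPPPPPPTTTTTTTTT........
199 TTTTTTTTT#####T######PP#TTTTTT#P##....TTTTTTTTTT.......
200 TTTTTTTTTTTT#TT#########TTTTTT##TTTTTTTTTTTTTTTT.......
201 ####TTTTTTT##TTTTTTT#TTTTTT#TTTTTTTTTTTTTTT#TTTT.......
202 TT##T#####T##TTTTTT##TT#TT#TTT#TTTTTTTTTTTTTTTTT.......
203 .#T####TT##TTTTT#T##T#T####TTTT#TTTTTTTTTTTTTTTT.......
```

play_rows --pt "0 0 3 0 0 0 0.36" --pt "0 0 5 0 0 0 0.36" --pt "0 0 10 0 0 0 0.36" --pt "0 0 14 0 0 0 0.36" --pt "0 0 14 0 0 0 0.36"

```text
time_s: 18.52
eef_pos: [510.6, 234.9, 217.3]
ee_rot: [0.0, 0.999, -0.051, -0.001]
force: [0.8, 0.3, -2.4]
grip_width: 0.68
```

play_rows --pt "0 0 14 0 0 0 0.36" --pt "0 0 5 0 0 0 0.36" --pt "0 0 0 0 0 0 0.36" --pt "0 0 0 0 0 0 0.36"

```text
time_s: 18.85
eef_pos: [511.5, 235.2, 242.5]
ee_rot: [-0.001, 0.999, -0.051, 0.003]
force: [0.0, 0.6, -1.7]
grip_width: 0.682
```

```bash
python3 d.py 580.3 34.5 200 10.5
python3 - <<'E'
from h import *
t=Cam("top");s=Cam("scene")
cv2.imwrite("pics/g9.png",np.hstack([cv2.resize(t.img[225:305,105:185],(400,400),interpolation=0),cv2.resize(s.img[145:215,425:495],(400,400),interpolation=0)]))
E
```

```text
[  68.8 -200.7  -42.5] [-0.002  0.006  0.285] t 18.85 g 0.682 F [ 0.   0.6 -1.7] M [ 0.03 -0.02 -0.01] eef [511.5 235.2 242.5]
```

View pics/g9.png

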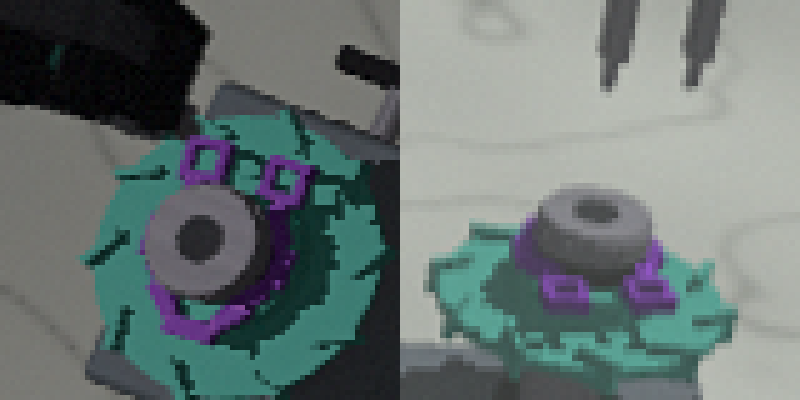

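The last picture shows the ring closed in the groove and level on the hub. The eyes are at top-view pixels of about (146,257) and (162,261), and the pliers are clear. Now I'll return them.

play_rows --pt "7 -20 0 0 0 0.03 0.36" --pt "7 -20 0 0 0 0.03 0.36" --pt "7 -20 0 0 0 0.03 0.36" --pt "7 -20 0 0 0 0.03 0.36" --pt "7 -20 0 0 0 0.03 0.36"

```text
time_s: 19.37
eef_pos: [544.6, 134.9, 237.9]
ee_rot: [-0.001, 1.0, 0.03, -0.001]
force: [0.2, -0.1, -1.7]
grip_width: 0.68
```

play_rows --pt "7 -20 0 0 0 0.03 0.36" --pt "7 -20 0 0 0 0.03 0.36" --pt "7 -20 0 0 0 0.03 0.36" --pt "7 -20 0 0 0 0.03 0.36" --pt "0 0 0 0 0 0 0.36"

```text
time_s: 19.78
eef_pos: [573.0, 47.6, 233.2]
ee_rot: [-0.001, 0.996, 0.093, -0.005]
force: [-0.0, -0.4, -2.5]
grip_width: 0.682
```

play_rows --pt "0 0 0 0 0 0 0.36" --pt "0 0 0 0 0 0 0.36"

```text
time_s: 19.95
eef_pos: [572.6, 47.1, 231.6]
ee_rot: [-0.001, 0.996, 0.091, -0.007]
force: [-0.3, -0.1, -1.6]
grip_width: 0.682
```

```bash
python3 d.py 580.3 34.5 155 10.5
python3 - <<'E'
from h import *
s=Cam("scene")
print([s.proj(np.array([511.5,235.2,178.2+d])+sg*12.4*np.array([.099,.995,0])).round(1) for d in(0,3) for sg in(-1,1)])
E
```

```text
[  7.7 -12.6 -76.6] [-0.001 -0.014  0.   ] t 19.95 g 0.682 F [-0.3 -0.1 -1.6] M [-0.04  0.01 -0.  ] eef [572.6  47.1 231.6]
[array([459.8, 160.1]), array([474.5, 160. ]), array([460.1, 158.4]), array([474.8, 158.4])]
```

play_rows --pt "8 -12 -10 -0.001 -0.014 0 0.4" --pt "0 0 -20 0 0 0 0.43" --pt "0 0 -20 0 0 0 0.43" --pt "0 0 -15 0 0 0 0.43" --pt "0 0 0 0 0 0 0.43"

```text
time_s: 20.42
eef_pos: [579.8, 39.8, 165.0]
ee_rot: [-0.0, 0.996, 0.094, 0.001]
force: [-0.7, 0.4, -2.9]
grip_width: 0.719
```

play_rows --pt "0 0 0 0 0 0 0.43" --pt "0 0 0 0 0 0 0.43"

```text
time_s: 20.58
eef_pos: [579.5, 41.2, 165.6]
ee_rot: [-0.001, 0.996, 0.094, 0.001]
force: [0.1, -0.2, -1.6]
grip_width: 0.714
```

```bash
python3 d.py 580.3 34.5 145 10.5
```

```text
[  0.8  -6.7 -20.6] [-0.001  0.002 -0.006] t 20.58 g 0.714 F [ 0.1 -0.2 -1.6] M [0.02 0.04 0.  ] eef [579.5  41.2 165.6]
```

play_rows --pt "1 -7 0 0 0 -0.006 0.43" --pt "0 0 -10 0 0 0 0.43" --pt "0 0 -8 0 0 0 0.43" --pt "0 0 0 0 0 0 0.43" --pt "0 0 0 0 0 0 0.43"

```text
time_s: 21.0
eef_pos: [581.8, 33.9, 149.1]
ee_rot: [0.0, 0.996, 0.091, 0.004]
force: [0.7, -0.1, -2.1]
grip_width: 0.717
```

```bash
python3 d.py 580.3 34.5 78 10.5
python3 - <<'E'
from h import *
s=Cam("scene"); S=sense(); e=S["eef_pos"]; g=cv2.cvtColor(s.img,cv2.COLOR_BGR2GRAY); h=s.hsv
a=np.deg2rad(10.5);Y=np.array([-np.sin(a),np.cos(a),0]);X=np.array([np.cos(a),np.sin(a),0])
hh=(15+68-85*S["grip_width"])/2
print("pred pins",[s.proj([e[0],e[1],e[2]-63.6]+k*hh*Y).round(1).tolist() for k in(-1,1)])
P=np.array([579.1,34.8,62])
print("pred rim opening",[s.proj(P+i*8*X+j*19*Y).round(1).tolist() for i in(-1,1) for j in(-1,1)])
for v in range(222,264): print(v,"".join("w" if 8<=h[v,u,0]<=25 and h[v,u,1]>60 and h[v,u,2]>130 else "d" if 8<=h[v,u,0]<=25 and h[v,u,1]>60 else "#" if h[v,u,2]<110 else "." for u in range(325,390)))
E
```

```text
[ -1.5   0.6 -71.1] [-0.     0.008  0.   ] t 21.0 g 0.717 F [ 0.7 -0.1 -2.1] M [-0.06 -0.04 -0.02] eef [581.8  33.9 149.1]
pred pins [[347.4, 237.6], [360.2, 235.3]]
pred rim opening [[341.1, 246.1], [362.3, 242.2], [344.3, 251.7], [365.8, 247.7]]
222 ....#.................######.......#####.........................
223 ########..............#####........#####.........................
224 ########..............#####........#####.........................
225 #########.............#####........#####.........................
226 #########.............#####.......######.........................
227 ########..............#####.......######.........................
228 ########..............#####.......######.........................
229 #########.............#####.......######.........................
230 ########..............#####........#####.........................
231 ########..............#####.........###..........................
232 ......................#####.........##...........................
233 .......................####.........##...........................
234 ........
[... 1387 characters left out ...]

254 ..........##d##wwwwwwwwwwwwwwwddd#####d##ddddd...................
255 ..........#####dwwwwwwwwwdddddddddddd##d##dddd...................
256 ..........#d#d##wwwwddddddd.ddddd#dddd###ddddd...................
257 ..........#d####ddddddddddddddddddd#d#d#d#dddd...................
258 ..........#d#dddddddddddddddddddddddd#d#d#ddddw..................
259 ..........#######ddddddddddddddddddd##ddddddddww.................
260 ..........#d#dd#ddddddddddddddddddddddd###ddddww.................
261 ..........###ddddddddddddddddddddddd#d#dddddddwww................
262 .......www###ddddddddddddddddddddd#ddd##ddddddwwww...............
263 ..wwwwwwww####dddddddddddddddddddddd####ddddddwwww...............
```

play_rows --pt "-2.3 -1.6 0 0 0.008 0 0.43" --pt "0 0 -7 0 0 0 0.43" --pt "0 0 -7 0 0 0 0.43" --pt "0 0 0 0 0 0 0.43"

```text
time_s: 21.38
eef_pos: [579.3, 32.1, 134.2]
ee_rot: [-0.0, 0.996, 0.091, -0.0]
force: [-0.7, 0.5, -1.8]
grip_width: 0.716
```

```bash
python3 d.py 579.5 32.3 78 10.5
```

```text
[  0.2   0.2 -56.2] [-0. -0.  0.] t 21.38 g 0.716 F [-0.7  0.5 -1.8] M [-0.03  0.02  0.03] eef [579.3  32.1 134.2]
```

play_rows --pt "0 0 -5 0 0 0 0.43" --pt "0 0 -5 0 0 0 0.43" --pt "0 0 -5 0 0 0 0.43" --pt "0 0 0 0 0 0 0.43"

```text
time_s: 21.72
eef_pos: [579.1, 32.2, 117.1]
ee_rot: [-0.0, 0.996, 0.091, -0.001]
force: [0.5, 0.5, -1.6]
grip_width: 0.718
```

play_rows --pt "0 0 -4 0 0 0 0.43" --pt "0 0 -4 0 0 0 0.43" --pt "0 0 0 0 0 0 0.43"

```text
time_s: 21.97
eef_pos: [579.1, 32.2, 108.1]
ee_rot: [-0.0, 0.996, 0.091, -0.001]
force: [0.4, -0.4, -2.3]
grip_width: 0.715
```

```bash
python3 d.py 579.5 32.3 78 10.5
```

```text
[  0.4   0.1 -30.1] [-0.001 -0.001  0.   ] t 21.97 g 0.715 F [ 0.4 -0.4 -2.3] M [-0.    0.03 -0.01] eef [579.1  32.2 108.1]
```

Blades are in with no resistance.

play_rows --pt "0 0 -6 0 0 0 0.43" --pt "0 0 -6 0 0 0 0.43" --pt "0 0 -6 0 0 0 0.43" --pt "0 0 -3 0 0 0 0.43" --pt "0 0 0 0 0 0 0.43"

```text
time_s: 22.38
eef_pos: [579.1, 32.2, 84.7]
ee_rot: [-0.0, 0.996, 0.091, -0.001]
force: [0.6, 0.2, -1.7]
grip_width: 0.716
```

play_rows --pt "0 0 -2 0 0 0 0.43" --pt "0 0 -2 0 0 0 0.43" --pt "0 0 -1.5 0 0 0 0.43" --pt "0 0 0 0 0 0 0.43"

```text
time_s: 22.72
eef_pos: [579.2, 32.2, 78.7]
ee_rot: [-0.0, 0.996, 0.091, -0.001]
force: [0.6, 0.4, -2.1]
grip_width: 0.718
```

```bash
python3 d.py 579.5 32.3 78 10.5
```

```text
[ 0.3  0.1 -0.7] [-0.    -0.001  0.   ] t 22.72 g 0.718 F [ 0.6  0.4 -2.1] M [-0.05 -0.04  0.04] eef [579.2  32.2  78.7]
```

Down another 1–2 mm until the crossbars bear, then release slowly.

play_rows --pt "0 0 -1 0 0 0 0.43" --pt "0 0 -1 0 0 0 0.43" --pt "0 0 0 0 0 0 0.43"

```text
time_s: 22.97
eef_pos: [579.7, 32.2, 77.4]
ee_rot: [-0.0, 0.996, 0.091, 0.0]
force: [0.2, 0.8, -1.6]
grip_width: 0.714
```

```bash
python3 d.py 579.5 32.3 78 10.5
```

```text
[-0.2  0.1  0.6] [-0.  0.  0.] t 22.97 g 0.714 F [ 0.2  0.8 -1.6] M [-0.01 -0.02 -0.02] eef [579.7  32.2  77.4]
```

play_rows --pt "0 0 0 0 0 0 0.55" --pt "0 0 0 0 0 0 0.65" --pt "0 0 0 0 0 0 0.85" --pt "0 0 0 0 0 0 1" --pt "0 0 0 0 0 0 1"

```text
time_s: 23.38
eef_pos: [580.3, 32.1, 78.1]
ee_rot: [0.0, 0.996, 0.091, 0.001]
force: [-0.7, -0.0, 0.2]
grip_width: 1.004
```

play_rows --pt "0 0 0 0 0 0 1" --pt "0 0 0 0 0 0 1"

```text
time_s: 23.55
eef_pos: [580.4, 32.1, 78.3]
ee_rot: [0.0, 0.996, 0.091, 0.001]
force: [1.0, -0.5, 0.0]
grip_width: 0.999
```

```bash
python3 d.py 579.5 34.5 160 10.5
python3 - <<'E'
from h import *
s=Cam("scene")
print("teal",comps(s.mask((75,90,30),(100,255,255),(325,200,385,260))))
h=s.hsv
for v in range(195,256,2): print(v,"".join("G" if 75<=h[v,u,0]<=100 and h[v,u,1]>80 else "w" if 8<=h[v,u,0]<=25 and h[v,u,1]>60 else "#" if h[v,u,2]<110 else "." for u in range(322,390)))
E
```

```text
[-0.9  2.4 81.7] [0.    0.003 0.   ] t 23.55 g 0.999 F [ 1.  -0.5  0. ] M [ 0.   -0.05 -0.01] eef [580.4  32.1  78.3]
teal [([334, 219, 7, 16, 25], [338.2, 224.8]), ([372, 218, 4, 29, 41], [373.8, 230.4]), ([337, 248, 3, 6, 8], [338.4, 250.9])]
195 ###....####################################################........#
197 .....########################################################.....##
199 ....##########...################################..#################
201 ....##########..##############################.......###############
203 ..###########################################..........#############
205 .######################...######........................############
207 #####################..................................#############
209 ###################....................................#############
211 ##################.....................................############.
213 ##############.................................GGGG...#############.
215 ############...................................GGGGG#.#############.
217 ##########....................................#G
[... 707 characters left out ...]
....................GG#GGGGG...............
239 ....#####..#GGGGGG...........########........####G#G................
241 ...........#G#GGGG###############################GGG................
243 ...........####GGG################################GG................
245 ...........#G#GGGG###############################GGG................
247 ...........#G#GG#G################################..................
249 ............#GGGGG#####w#################wwwwwwww...................
251 .............#GGGG.wwwww#######wwwwwwwwwwwwwwwwwww..................
253 .............#GG##wwwwwwwwwwwwwwwwwwwwwwww##wwwwww..................
255 .............#wwwwwwwwwwwwwwwwwwwwwwwwwwwwwwwwwww...................
```

The pliers are seated: grip tops are at rows 213 and 218, the same as at the start. I'm retracting.

play_rows --pt "0 0 5 0 0 0 1" --pt "0 0 15 0 0 0 1" --pt "0 0 20 0 0 0 1" --pt "0 0 25 0 0 0 1" --pt "0 0 25 0 0 0 1"

```text
time_s: 24.02
eef_pos: [577.3, 32.4, 167.3]
ee_rot: [-0.001, 0.996, 0.091, -0.004]
force: [-0.3, -0.2, -0.2]
grip_width: 0.999
```

play_rows --pt "-10 -15 25 0 0 0 1" --pt "-20 -25 10 0 0 0 1" --pt "-20 -25 0 0 0 0 1" --pt "-20 -25 0 0 0 0 1" --pt "-20 -25 0 0 0 0 1"

```text
time_s: 24.43
eef_pos: [487.8, -82.6, 212.0]
ee_rot: [0.001, 0.995, 0.095, 0.003]
force: [0.6, -0.7, -0.3]
grip_width: 0.996
```

play_rows --pt "-20 -30 0 0 0 0 1" --pt "-20 -30 0 0 0 0 1" --pt "-20 -30 0 0 0 0 1" --pt "0 0 0 0 0 0 1" --pt "0 0 0 0 0 0 1"

```text
time_s: 24.85
eef_pos: [421.4, -179.8, 215.0]
ee_rot: [0.003, 0.996, 0.093, 0.004]
force: [-0.1, 0.3, -0.1]
grip_width: 1.004
```

Run:
```python
from h import *
s=Cam("scene");t=Cam("top");S=sense();print(S["time_s"],S["eef_pos"].round(1),S["force"].round(1))
print("teal s",comps(s.mask((75,90,30),(100,255,255),(325,200,385,260))),"t",comps(t.mask((75,90,30),(100,255,255),(255,220,335,280))))
a=np.deg2rad(10.5);Y=np.array([-np.sin(a),np.cos(a),0])
print("ring s",comps(s.mask((125,90,50),(150,255,255),(435,170,490,210))),"t",comps(t.mask((125,80,40),(150,255,255),(110,230,190,310))))
# eye holes of ring in top
x0,y0,x1,y1=110,230,190,310
big=cv2.resize(t.img[y0:y1,x0:x1],None,fx=8,fy=8,interpolation=cv2.INTER_CUBIC)
m=cv2.inRange(cv2.cvtColor(big,cv2.COLOR_BGR2HSV),(125,80,40),(150,255,255))
cs,hi=cv2.findContours(m,cv2.RETR_CCOMP,cv2.CHAIN_APPROX_NONE); P=[]
for q,h in zip(cs,hi[0]):
    if h[3]>=0 and 300<cv2.contourArea(q)<3000:
        M=cv2.moments(q); uv=(np.array([M["m10"],M["m01"]])/M["m00"]+.5)/8-.5+[x0,y0]; P.append(t.plane(uv,109)); print("eye",uv.round(1),P[-1].round(1))
if len(P)==2: print("eye dist",np.linalg.norm(P[0]-P[1]))
v,u=np.nonzero(t.mask((125,80,40),(150,255,255),(110,230,190,310))); print("back px row max",v.max())
```

```text
24.95 [ 422.1 -178.8  214.9] [-0.4  0.8 -0.9]
teal s [([369, 213, 7, 6, 25], [372.1, 215.3]), ([334, 218, 7, 15, 37], [337.6, 222.9])] t [([307, 227, 6, 20, 91], [309.6, 236.6]), ([268, 228, 9, 21, 120], [272.0, 237.8])]
ring s [([445, 184, 3, 6, 9], [445.8, 186.8]), ([464, 187, 9, 12, 58], [468.1, 193.8]), ([449, 192, 9, 7, 43], [453.2, 195.2])] t [([141, 252, 11, 11, 68], [145.6, 256.8]), ([135, 256, 33, 38, 253], [153.8, 276.8])]
eye [161.8 260.6] [511.1 224.1 109. ]
eye [145.8 256.6] [513.7 250.  109. ]
eye dist 26.072544333962515
back px row max 293
```

```bash
python3 -c "
from rig import ctrl; print(ctrl.finish_job())"
```

```text
the job is handed in; nothing more can be done
None
```

The purple snap ring is closed in the groove on the hub, and the pliers are back upright in their holder. I handed the job in at about 25 s of the 72 s allowed. No verdict was reported, so these are my own camera and force readings.

**Last checks:**
- **Ring closed:** the eyes are 26.1 mm apart, which means a spread of about 0.058 rad (0.02–0.085 required).
- **Ring centred:** about 1 mm from the shaft axis (limit 5 mm). It looked level in both views, but I did not measure its tilt at the end.
- **Pliers stowed:** the grip tops show at the same pixels as at the start, within 1 px, in both views.
- **Gripper clear:** the arm was about 260 mm away from the pliers when I handed in.
- **Force on the ring:** the upward force while seating and closing it was about 4 N above the unloaded reading (limit 16 N).

**What did not go to plan:**
- **Droop:** the ring hung about 10–13 mm low at its back while carried. It levelled when it met the hub.
- **Caught on the shaft end:** the first lowering stopped there because the ring was about 2 mm off. I raised it 3 mm, shifted it 3 mm and it went on.
- **Hub height:** the wrist force showed contact about 2.5–3 mm below the height I had worked out from the images.
- **Bystanders:** I did not measure the bottle and soap bars again at the end. I planned every path to stay clear of them.

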